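# Hang the bisque mug on the checking hook and hold the torch into it

### The job

Check the unglazed mug for cracks: hang it by its handle on the hook of the stand, mouth facing the robot's side, and let go of it so that it hangs free and still. Then draw the torch out of its holster, turn it over towards the mug and hold it there, raised, shining straight in through the middle of the mouth onto the middle of the mug's floor, its lens about 8 cm in front of the mouth and touching nothing; finish while still holding the torch like that. The mug chips easily, so do not drop it or knock it on the bench or board, do not touch it with the torch, and leave the other pots and the loop tool where they are.

Things in the scene. Friction and masses are not known exactly. Their poses are not given: they have to be found in the camera images.
- mug: the only pot with a handle: bisque (tan, unglazed) mug, loose, about 0.235 kg, upright on the ware board. Outer diameter 68 mm (62 at the very foot), height 88 mm, wall 5 mm, floor 7 mm. Origin: centre of its underside; z along its axis to the mouth, x towards the handle
- mug_mouth (a point): centre of the mug's mouth, 88 mm above the underside; axes as the mug's. Hung freely by the handle's upper outer corner (hook centre near x 57, z 68 mm in the mug's frame) the mug rests with its axis lying, the mouth raised about 33 degrees above level; let go upright it swings for about ten seconds first, let go tilted near that it settles at once
- mug_floor (a point): centre of the mug's inner floor, on its axis 7 mm above the underside; axes as the mug's
- mug_eye (a point): middle of the handle's opening, x 48, z 57 mm in the mug's frame. The handle is an ear of 10 mm round bar in the mug's xz plane, centre line through (x, z in mm) (31,77) (48,83) (62,79) (68,67) (63,50) (49,34) (31,26); its opening, about 29 mm wide and 42 mm high, is passed along the mug's y
- stand: checking stand, fixed to the bench: round cast foot of diameter 124 mm (24 mm high at the middle), upright steel rod of diameter 12 mm up to 305 mm, a clamp boss (26 mm cube) at 270 mm carrying one level hook arm. Origin: centre of the foot's underside; z up; -x is the side facing the robot; the arm points along -y
- hook_seat (a point): point on the hook arm's centre line where the handle should hang, 75 mm out from the rod axis, 270 mm above the bench; axes as the stand's. The arm is 11 mm round bar (black, vinyl-dipped), level along the stand's -y to 100 mm from the rod axis, where it turns up: it ends 115 mm from the rod axis, its tip topmost 287 mm above the bench
- torch: compact dark metal torch (switched on), loose, about 0.15 kg, standing lens down in the holster with up to 2 mm play sideways. Length 120 mm; head of diameter 32 mm over the first 26 mm, barrel of 24 mm from 36 mm on to the tail. Origin: centre of the lens face; z from lens to tail; the beam leaves along -z. Grip it at the tail, which stands 57 mm out of the holster
- torch_lens (a point): centre of the torch's lens face; axes as the torch's
- torch_tail (a point): centre of the torch's tail end, 120 mm from the lens; axes as the torch's
- holster: black plastic bench holster, fixed: upright tube of outer diameter 44 mm, inner diameter 36 mm, rim 68 mm above the bench, inner floor 5 mm above the bench, on a 50 x 78 mm screwed foot. Origin: centre of its underside; z up
- board: wooden ware board, fixed, 130 x 320 x 20 mm, on which the mug and the beaker stand. Origin: centre of its underside; its length along its y
- beaker: bystander: beaker of the same clay and size as the mug but without a handle, loose, on the ware board, some 150 mm from the mug. Origin: centre of its underside
- bottle: bystander: clay bottle 80 mm wide, 160 mm high, loose, on a banding wheel (180 mm wide, its top 67 mm above the bench). Origin: centre of its underside
- bowl: bystander: clay bowl 110 mm wide, 50 mm high, loose, on the bench. Origin: centre of its underside
- loop_tool: bystander: trimming tool with a 14 mm thick wooden handle and a wire loop, 165 mm long, lying loose on the bench. Origin: under the middle of its handle; x towards the loop
Mind the look-alikes: they are no part of the job. What is shaped like the mug but green is not meant. There is more than one size of the torch; the one meant has the size given above.

How it is judged (in metres and radians):
On the way, in this order (a step that is already met when the one before it is completed fails the run):
1. the mug hangs by its handle on the hook, mouth to the robot's side, free of the robot (contact force between mug and stand above 0.8 N and contact force between mug and the arm below 0.05 N and contact force between mug and the fingers below 0.05 N and contact force between mug and board below 0.05 N and distance between mug_eye and hook_seat below 0.045 m and height (world z) of mug above 0.1 m and x of mug_mouth in the frame of stand below -0.02 m and x of mug_floor in the frame of stand above -0.01 m), for 0.3 s.
2. the torch is drawn clear of its holster in the gripper (z of torch_lens in the frame of holster above 0.07 m and contact force between the fingers and torch above 1 N), for 0.2 s.
At the end, for the whole second after the job is handed in: Mug hangs still by its handle from the hook alone, mouth to the robot's side. Torch held still in the fingers, touching nothing else, lens over 150 mm up, turned 40-109 deg from upright; beam axis within 20 mm (torch x and y) of mouth and floor centres, lens 30-130 mm before the mouth (all of step 1 and all of step 2 and linear speed of mug below 0.05 m/s and angular speed of mug below 0.5 rad/s and contact force between torch and holster below 0.05 N and contact force between torch and stand below 0.05 N and contact force between torch and mug below 0.05 N and contact force between torch and board below 0.05 N and linear speed of torch below 0.03 m/s and height (world z) of torch_lens above 0.15 m and angle between torch's own z axis and vertical between 0.7 and 1.9 rad and x of mug_mouth in the frame of torch between -0.02 and 0.02 m and y of mug_mouth in the frame of torch between -0.02 and 0.02 m and x of mug_floor in the frame of torch between -0.02 and 0.02 m and y of mug_floor in the frame of torch between -0.02 and 0.02 m and z of mug_mouth in the frame of torch between -0.13 and -0.03 m); the arm keeps its last pose, push and grip.
It fails at once if the mug is dropped, tipped over or knocked hard on the bench or board (contact force between mug and board above 80 N or (height (world z) of mug below 0.08 m and angle between mug's own z axis and vertical above 0.6 rad) or (height (world z) of mug below 0.06 m and linear speed of mug above 0.8 m/s)).
It fails at once if the torch touches the mug (contact force between torch and mug above 1 N).
It fails at once if another pot or the loop tool is shifted by more than 30 mm (distance of any of beaker, bottle, bowl, loop_tool from where it was at the start of the episode above 0.03 m).
It fails at once if a bystander pot is tipped over (angle between any of beaker, bottle, bowl's own z axis and vertical above 0.5 rad).
It also fails if it takes over 54 s, if anything falls off the work surface, if the arm or the gripper's body presses on something with over 40 N, if the wrist force passes 120 N, or if a joint passes its speed limit or range.

### The arm

A 6-joint arm with a two-finger parallel gripper is mounted at the origin on the work surface. World frame = base frame: x ahead of the robot, y to its left, z up, the work surface at z = 0. Lengths are in mm, angles in degrees, forces in N, time in s.
With the tool pointing down it reaches from about 300 to 850 mm from the base axis. Payload 4.2 kg.
Tool frame: the origin (TCP) lies midway between the tips of the shut fingers; the grasp point (between the pads) lies 19 mm behind it (env.tcp_to_grasp is the distance from the TCP to the grasp point, in mm); z points along the fingers, x is the direction in which the jaws open and shut, and the axes are right-handed (so a half turn about z gives the same grasp; the last joint's range is limited). The gripper opens to 91 mm and grips with 3 to 60 N. Pads are 32 mm wide; open, the fingers measure 118 mm over their backs; the gripper's body (76 mm by 178 mm) begins 60 mm behind the grasp point.
Start: joints at [-75, 18.312, 89.639, -0, 72.044, -1.146], TCP at [159.902, -552.336, 213.976] pointing down, gripper open.
Joint ranges: [-177.97, 177.97], [-48.28, 115.42], [12.27, 149.76], [-77.06, 257.06], [2.81, 150.46], [-146.56, 146.56]. Speed limits (degrees/s): [147.25, 147.25, 180, 180, 180, 180].

### API

Orientations are given as [roll, pitch, yaw] about the fixed x, y, z axes, in that order (R = Rz(yaw) Ry(pitch) Rx(roll)).
In Python, from workcell import env gives the robot as it stands.
- The arm moves only by the tool drive_tool, never from a script. Its argument "motion" is a list of rows, each a list of 2 entries, a list of its own where there are three numbers: the shift along the world's x, y, z in m, then the turn, a rotation vector about the world's x, y, z in rad. In form: [[[dx, dy, dz], [wx, wy, wz]], ...]. A call has exactly 10 rows; each row shifts and turns the commanded pose from where the row before left it; what a row does not reach is not made up. A row lasts 1/12 s, in which the tool goes at most 41.7 mm and 7.16 degrees, less where a joint would pass 70% of its speed; a pose out of reach is approached as far as the arm can. A call is refused whole if a number of a shift passes 0.0417 or a number of a turn 0.125, either way. A call with a gripper value outside its range is refused whole. "claw" is the opening, from 0 (shut) to 1 (fully open), set as the call begins (left out, the last holds). The fingers move at their own pace and stop on an object; "force" is the grip in N (left out, the last holds). Time passes only in rows, so rows that do not move let the fingers close, or fill a call up. It gives the time, the measured TCP pose, the force and the opening at its end, in the units of the state.
- env.state(): the state, without advancing time (a new reading comes with each control period).
- env.grab_frame(name): name is "side" or "top" or "wrist"; returns the picture (420x560x3 uint8, red, green, blue); there is no depth.
- env.camera_params(name): a dict with "fov_y" (degrees; the focal length in pixels is half the picture's height over the tangent of half this angle, whatever the lens; pixels are square), "cx", "cy" (the principal point, pixels), "pose" (4x4, takes a point from camera to world coordinates). Camera axes: x right, y down, z forward; pixel columns grow to the right and rows downward; lengths in mm; the calibration is good to about 2 mm. A picture is of the moment at which its call begins: read the wrist's pose just before it. camera_params takes no time and is no camera call; for the wrist camera it gives the pose at the moment of the call.
- env.job_done(): hands the job in, once; it reports no verdict.
The state is a dict: "time_s": time; "qpos": joint angles; "qvel": joint speeds; "effort": joint torques, N m; "ee_pos": TCP position; "ee_rot": TCP orientation; "force": force on the tool from outside, world axes, zero at the start; "torque": the same for the moment, N m; "gripper_width": finger opening in mm.
Only numpy, scipy, OpenCV 4.12 (cv2) and the standard library are available. Lean on these libraries where they do the work, as an engineer would, in place of code of your own. Each camera call takes 0.05 s, during which the arm holds its last target.

## Working session

There is one attempt and no reset: what is moved stays moved. The work goes in short steps, Python scripts to look and compute and a tool call to move; the robot and the scene stay as the last step left them, time stands still between calls to the robot, and variables do not carry over. Pictures are saved under pics/ and viewed, and the job is handed in when it is done.

Besides the shell and the picture viewer there is one more tool, called after "Emit:" by a JSON object that holds its "name" and its "arguments", one argument or row to a line. drive_tool: Moves the arm, as the interface text tells. Its arguments: {"type":"object","properties":{"motion":{"type":"array","items":{"type":"array"}},"claw":{"type":"number"},"force":{"type":"number"}},"required":["motion"]}

```bash
ls; mkdir -p pics; cat > h.py <<'E'
import numpy as np, cv2
from scipy.spatial.transform import Rotation as R
from workcell import env
def snap(n,f):
    p=env.camera_params(n); im=env.grab_frame(n); cv2.imwrite('pics/'+f,cv2.cvtColor(im,cv2.COLOR_RGB2BGR)); np.save('pics/'+f+'.npy',p['pose']); return im,p
def fl(p): return 210/np.tan(np.radians(p['fov_y']/2))
def ray(p,u,v):
    d=np.array([(u-p['cx'])/fl(p),(v-p['cy'])/fl(p),1]); T=np.array(p['pose']); d=T[:3,:3]@d; return T[:3,3],d/np.linalg.norm(d)
def onz(p,u,v,z):
    o,d=ray(p,u,v); return o+d*(z-o[2])/d[2]
def proj(p,X):
    T=np.array(p['pose']); c=T[:3,:3].T@(np.array(X)-T[:3,3]); return c[:2]/c[2]*fl(p)+[p['cx'],p['cy']]
def tri(rs):
    A=0;b=0
    for o,d in rs:
        M=np.eye(3)-np.outer(d,d);A=A+M;b=b+M@o
    return np.linalg.solve(A,b)
E
python3 - <<'E'
from h import *
for n in ['side','top','wrist']:
    im,p=snap(n,n+'0.png'); print(n,p['fov_y'],p['cx'],p['cy'],np.round(p['pose'],3).tolist())
print(env.state()['time_s'],env.state()['gripper_width'],env.state()['ee_rot'])
E
```

```text
pics
side 44.16973604814582 289.8194636825425 217.92852265449685 [[-0.963, -0.164, 0.215, 221.716], [-0.27, 0.618, -0.739, 1279.675], [-0.012, -0.769, -0.639, 1257.369], [0.0, 0.0, 0.0, 1.0]]
top 45.31166704662945 281.4381787308212 217.40734221660185 [[-0.026, -0.997, 0.077, 473.181], [-1.0, 0.027, 0.011, 9.149], [-0.014, -0.076, -0.997, 1631.522], [0.0, 0.0, 0.0, 1.0]]
wrist 71.65420765711849 278.76059475038335 206.28637591659896 [[0.278, -0.929, -0.244, 227.464], [-0.961, -0.269, -0.068, -532.508], [-0.002, 0.254, -0.967, 383.37], [0.0, 0.0, 0.0, 1.0]]
0.15 91.45185443395015 [ 1.79999344e+02  7.28086974e-02 -7.38520330e+01]
```

View pics/side0.png

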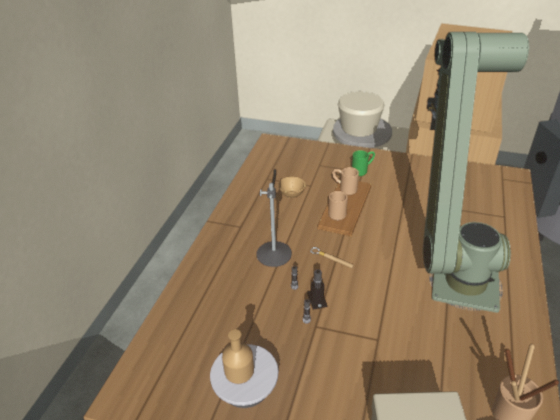

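View pics/top0.png

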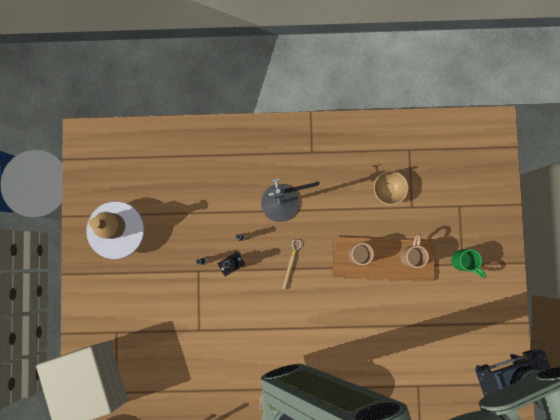

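View pics/wrist0.png

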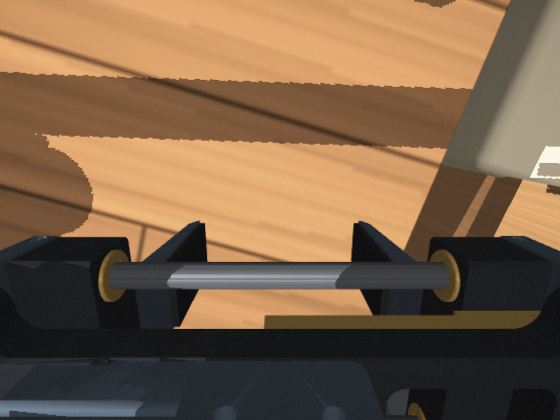

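```bash
python3 - <<'E'
import cv2
a=cv2.imread('pics/side0.png');b=cv2.imread('pics/top0.png')
f=lambda im,x,y,w,h,s:cv2.resize(im[y:y+h,x:x+w],None,fx=s,fy=s,interpolation=cv2.INTER_CUBIC)
cv2.imwrite('pics/c1.png',f(a,240,150,150,110,5))
cv2.imwrite('pics/c2.png',f(a,250,250,100,80,7))
cv2.imwrite('pics/c3.png',f(b,180,160,150,120,5))
cv2.imwrite('pics/c4.png',f(b,330,160,160,125,5))
E
```

```text
(no output)
```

View pics/c1.png

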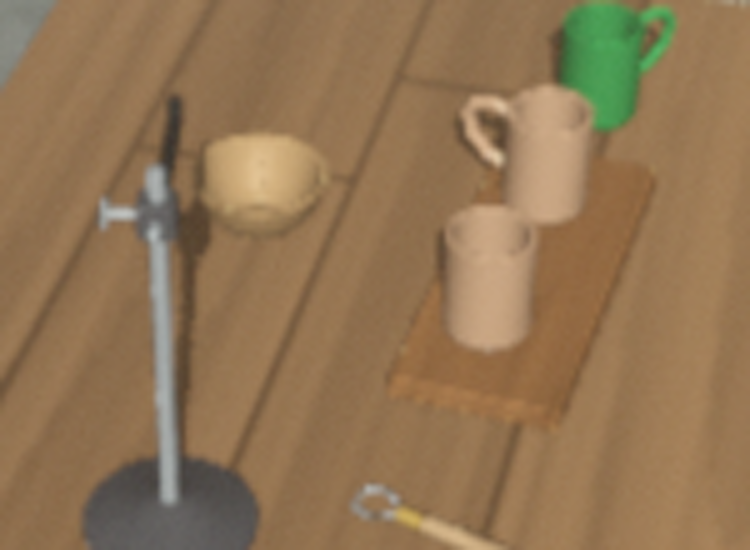

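View pics/c2.png

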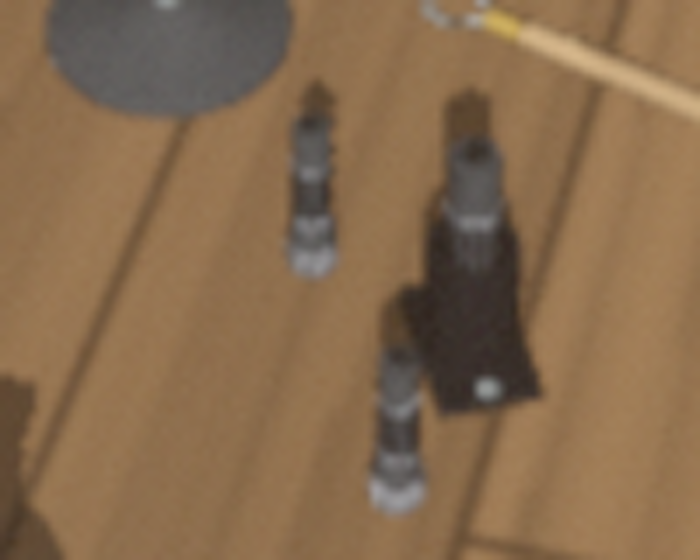

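View pics/c3.png

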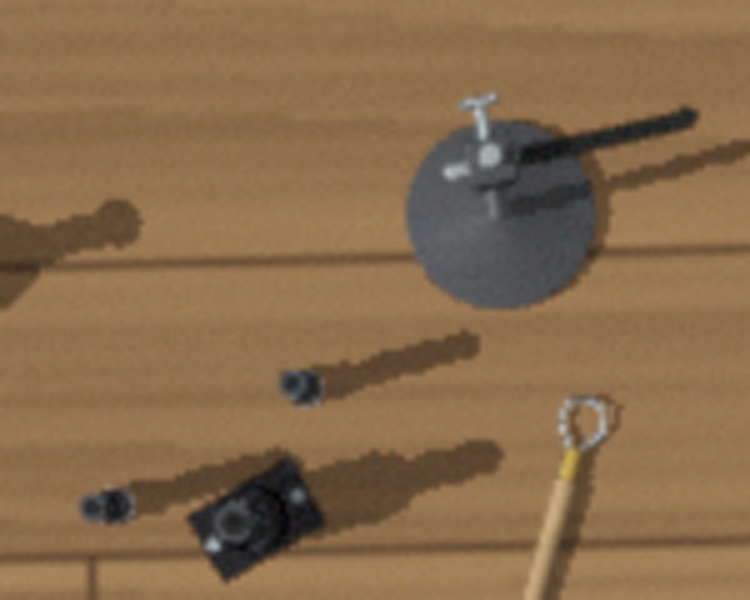

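View pics/c4.png

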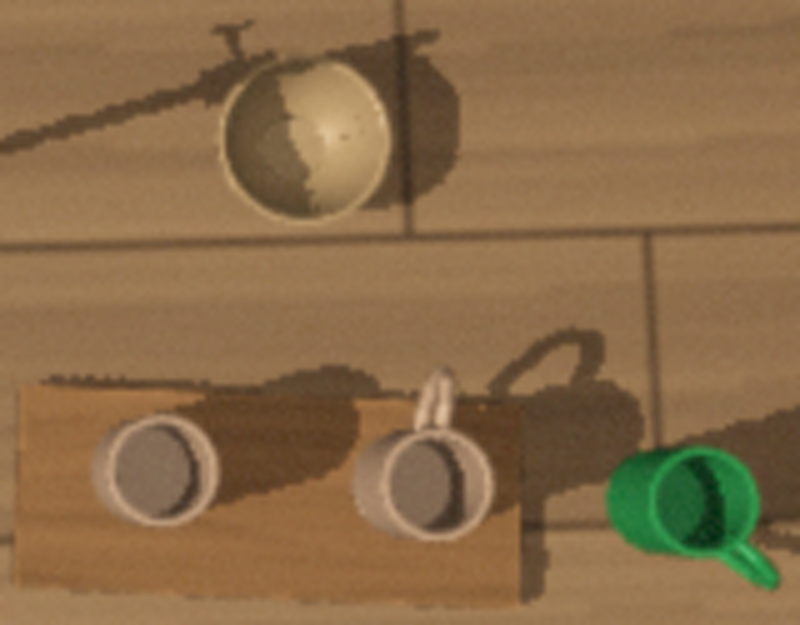

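```bash
python3 - <<'E'
from h import *
t=env.camera_params('top'); s=env.camera_params('side')
def c3(u,v,z): return onz(t,180+u/5,160+v/5,z)
def c4(u,v,z): return onz(t,330+u/5,160+v/5,z)
m=c4(437,484,108); h=c4(441,370,99)
print('mug',m,h,np.degrees(np.arctan2(*(h-m)[1::-1])))
print('foot',c3(501,214,5),'rodtop',c3(489,155,305),'tip',c3(690,114,287))
print('boss', c3(520,152,275))
print('tail',c3(234,522,125)); print('beaker',c4(162,470,108))
print('screws',c3(298,495,8),c3(213,545,8))
print('bowl',c4(305,141,50))
def c1(u,v): return ray(s,240+u/5,150+v/5)
def c2(u,v): return ray(s,250+u/7,250+v/7)
def T3(u,v): return ray(t,180+u/5,160+v/5)
def T4(u,v): return ray(t,330+u/5,160+v/5)
print('tri rodtop',tri([c1(155,168),T3(489,155)]))
print('tri tip',tri([c1(176,98),T3(690,114)]))
print('tri tail',tri([c2(475,150),T3(234,522)]))
print('tri mouth',tri([c1(548,107),T4(437,484)]))
E
```

```text
mug [ 460.22680216 -379.10772672  108.        ] [ 529.04652746 -387.02982442   99.        ] -6.566629503168068
foot [645.69579634  30.67843039   5.        ] rodtop [645.53680554  32.26663748 305.        ] tip [667.09422023 -76.18043974 287.        ]
boss [650.60775761  15.91595661 275.        ]
tail [452.48688676 193.29956458 125.        ]
beaker [ 472.92082162 -214.37146022  108.        ]
screws [467.12928321 166.02869611   8.        ] [436.49586032 221.38800134   8.        ]
bowl [ 677.65454397 -320.88998356   50.        ]
tri rodtop [645.24428771  32.19963147 305.13627712]
tri tip [666.46036643 -76.76277982 282.36831602]
tri tail [452.24580843 193.36208702 124.11016788]
tri mouth [ 460.33081801 -378.65868448  109.69318607]
```

Candidates: the mug is the tan pot with a handle at top (417,257). The beaker at (361,254) has no handle and the mug at (467,261) is green. The torch is the large one in the holster at top (227,264); the two free-standing ones at (240,237) and (201,261) are smaller. The crops confirm this.

Emit:
{"name": "drive_tool", "arguments": {
  "motion": [
    [[0.03, 0.017, -0.002], [0, 0, -0.04]],
    [[0.03, 0.017, -0.002], [0, 0, -0.04]],
    [[0.03, 0.017, -0.002], [0, 0, -0.04]],
    [[0.03, 0.017, -0.002], [0, 0, -0.04]],
    [[0.03, 0.017, -0.002], [0, 0, -0.04]],
    [[0.03, 0.017, -0.002], [0, 0, -0.04]],
    [[0.03, 0.017, -0.002], [0, 0, -0.04]],
    [[0.03, 0.017, -0.002], [0, 0, -0.04]],
    [[0.03, 0.017, -0.002], [0, 0, -0.04]],
    [[0.03, 0.02, -0.002], [0, 0, -0.04]]
  ],
  "claw": 1,
  "force": 30
}}

```text
time_s: 0.98
ee_pos: [461.1, -378.5, 193.6]
ee_rot: [180.0, -0.0, -96.9]
force: [0.6, -1.3, -0.4]
gripper_width: 90.9
```

```bash
python3 - <<'E'
from h import *
s=env.state(); print(s['time_s'],np.round(s['qpos'],3).tolist(),np.round(s['ee_pos'],2),np.round(s['ee_rot'],2))
im,p=snap('wrist','w1.png')
for X in [(460.3,-378.9,108),(529,-387,99)]: print(proj(p,X))
E
```

```text
0.9833 [-40.471, 21.005, 88.585, -0.02, 70.427, 56.433] [ 461.13 -378.46  193.56] [ 1.7998e+02 -1.0000e-02 -9.6900e+01]
[279.14973006 210.58613317]
[278.9201217  132.28021979]
```

View pics/w1.png

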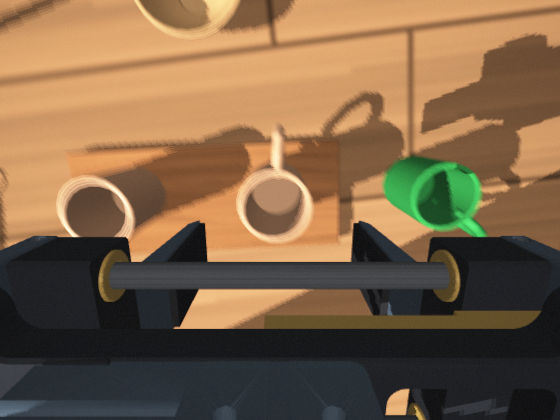

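```bash
python3 - <<'E'
import cv2
a=cv2.imread('pics/w1.png')
cv2.imwrite('pics/c5.png',cv2.resize(a[110:260,200:350],None,fx=4,fy=4,interpolation=cv2.INTER_CUBIC))
E
```

```text
(no output)
```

View pics/c5.png

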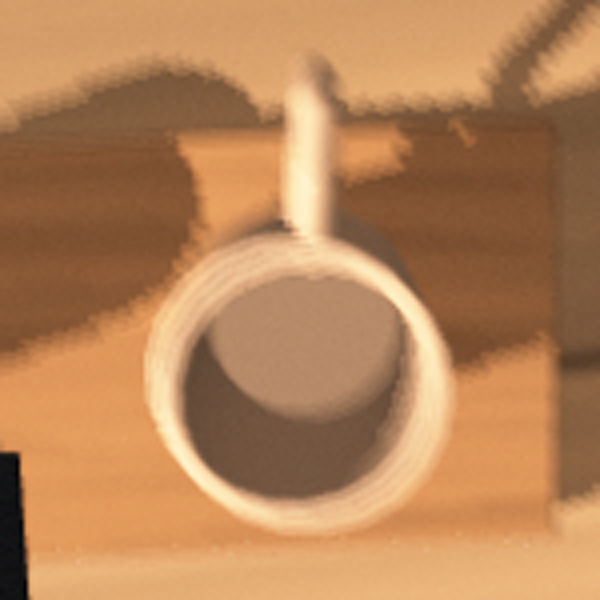

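```bash
python3 - <<'E'
from h import *
p=env.camera_params('wrist'); f=lambda u,v,z:onz(p,200+u/4,110+v/4,z)
t=env.camera_params('top')
m=f(299,383,108); 
for h in [f(308,215,105),f(312,150,107),f(311,75,95)]: print(m,h,np.degrees(np.arctan2(*(h-m)[1::-1])),np.hypot(*(h-m)[:2]))
s=env.state(); T=np.array(p['pose']); Rt=R.from_euler('xyz',s['ee_rot'],degrees=True).as_matrix()
print(Rt.T@(T[:3,3]-s['ee_pos']), np.round(Rt.T@T[:3,:3],3))
E
```

```text
[ 471.19139115 -371.08437066  108.        ] [ 508.25514251 -377.56733376  105.        ] -9.921455559771639 37.626459778297516
[ 471.19139115 -371.08437066  108.        ] [ 522.2593826  -380.14452446  107.        ] -10.060367504912094 51.86546189495581
[ 471.19139115 -371.08437066  108.        ] [ 537.951512   -381.71061643   95.        ] -9.043933709659012 67.60052392654075
[   0.20431303  -70.43518576 -170.17300156] [[ 1.    -0.    -0.   ]
 [ 0.     0.967  0.254]
 [ 0.    -0.254  0.967]]
```

```bash
python3 - <<'E'
from h import *
p=env.camera_params('wrist'); q=dict(p); q['pose']=np.load('pics/w1.png.npy')
print(np.round(p['pose'],3).tolist(),np.round(q['pose'],3).tolist())
s=env.state(); print(s['time_s'],s['ee_pos'])
for P in(p,q):
  f=lambda u,v,z:onz(P,200+u/4,110+v/4,z)
  m=f(299,383,108); h=f(312,150,107); print(m,h,np.degrees(np.arctan2(*(h-m)[1::-1])))
E
```

```text
[[-0.118, -0.962, -0.248, 535.695], [-0.993, 0.113, 0.034, -383.54], [-0.004, 0.25, -0.968, 363.404], [0.0, 0.0, 0.0, 1.0]] [[-0.12, -0.96, -0.252, 531.109], [-0.993, 0.116, 0.031, -387.13], [-0.0, 0.254, -0.967, 363.697], [0.0, 0.0, 0.0, 1.0]]
1.0333 [ 466.49342573 -374.39940311  192.97057596]
[ 471.19139115 -371.08437066  108.        ] [ 522.2593826  -380.14452446  107.        ] -10.060367504912094
[ 465.3079673  -375.47845694  108.        ] [ 516.471804   -384.67835377  107.        ] -10.193566973895196
```

Emit:
{"name": "drive_tool", "arguments": {
  "motion": [
    [[0, 0, -0.006], [0, 0, -0.02]],
    [[0, 0, -0.006], [0, 0, -0.02]],
    [[0, 0, -0.006], [0, 0, 0]],
    [[0, 0, -0.006], [0, 0, 0]],
    [[0, 0, -0.006], [0, 0, 0]],
    [[0, 0, 0], [0, 0, 0]],
    [[0, 0, 0], [0, 0, 0]],
    [[0, 0, 0], [0, 0, 0]],
    [[0, 0, 0], [0, 0, 0]],
    [[0, 0, 0], [0, 0, 0]]
  ]
}}

```text
time_s: 1.87
ee_pos: [460.0, -379.6, 164.4]
ee_rot: [-180.0, -0.0, -99.1]
force: [0.6, 0.7, -0.1]
gripper_width: 91.5
```

```bash
python3 - <<'E'
from h import *
s=env.state(); print(s['time_s'],np.round(s['qpos'],3).tolist(),np.round(s['ee_pos'],2),np.round(s['ee_rot'],2))
im,p=snap('wrist','w2.png')
s=env.state();print(s['ee_pos'])
a=cv2.imread('pics/w2.png')
cv2.imwrite('pics/c6.png',cv2.resize(a[100:260,200:350],None,fx=4,fy=4,interpolation=cv2.INTER_CUBIC))
E
```

```text
1.8667 [-40.628, 22.147, 91.194, -0.005, 66.604, 58.445] [ 460.04 -379.57  164.42] [-1.7996e+02 -3.0000e-02 -9.9070e+01]
[ 460.02576229 -379.50538888  164.35547469]
```

View pics/c6.png

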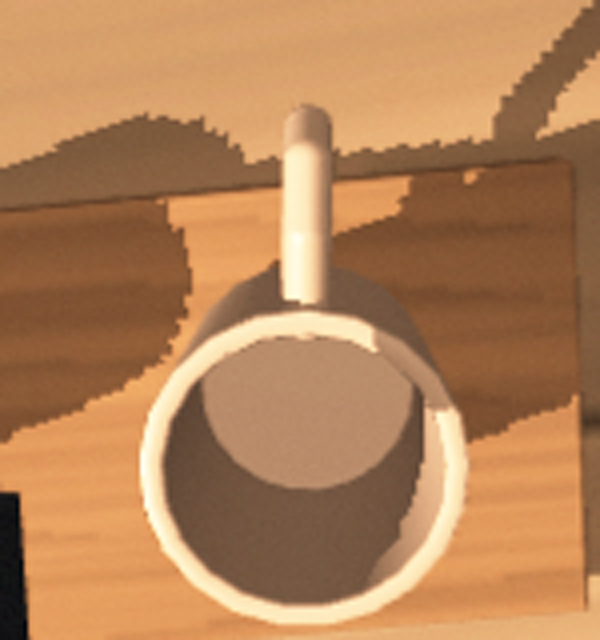

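```bash
python3 - <<'E'
from h import *
P=env.camera_params('wrist')
f=lambda u,v,z:onz(P,200+u/4,100+v/4,z)
m=f(303.5,468,108); print(m)
for h in (f(305,280,105),f(307,200,107),f(307,112,90)): print(h,np.degrees(np.arctan2(*(h-m)[1::-1])))
# fit simple kinematics
E
```

```text
[ 462.34621658 -377.69973122  108.        ]
[ 499.66516903 -384.02606549  105.        ] -9.621351686705403
[ 515.07519117 -386.92711856  107.        ] -9.92605234644554
[ 531.34905295 -389.44461241   90.        ] -9.659665160322668
```

Emit:
{"name": "drive_tool", "arguments": {
  "motion": [
    [[0.002, 0.0015, -0.008], [0, 0, -0.01]],
    [[0, 0, -0.017], [0, 0, 0]],
    [[0, 0, -0.02], [0, 0, 0]],
    [[0, 0, -0.02], [0, 0, 0]],
    [[0, 0, -0.018], [0, 0, 0]],
    [[0, 0, -0.01], [0, 0, 0]],
    [[0, 0, -0.006], [0, 0, 0]],
    [[0, 0, 0], [0, 0, 0]],
    [[0, 0, 0], [0, 0, 0]],
    [[0, 0, 0], [0, 0, 0]]
  ]
}}

```text
time_s: 2.75
ee_pos: [462.6, -378.4, 66.0]
ee_rot: [-179.9, -0.1, -99.6]
force: [-0.1, 0.1, 0.7]
gripper_width: 91.2
```

Emit:
{"name": "drive_tool", "arguments": {
  "motion": [
    [[0, 0, 0], [0, 0, 0]],
    [[0, 0, 0], [0, 0, 0]],
    [[0, 0, 0], [0, 0, 0]],
    [[0, 0, 0], [0, 0, 0]],
    [[0, 0, 0], [0, 0, 0]],
    [[0, 0, 0], [0, 0, 0]],
    [[0, 0, 0], [0, 0, 0]],
    [[0, 0, 0], [0, 0, 0]],
    [[0, 0, 0], [0, 0, 0]],
    [[0, 0, 0], [0, 0, 0]]
  ],
  "claw": 0.5,
  "force": 30
}}

```text
time_s: 3.58
ee_pos: [462.1, -377.9, 65.5]
ee_rot: [-180.0, -0.0, -99.6]
force: [-1.2, 0.5, 4.9]
gripper_width: 68.8
```

```bash
python3 - <<'E'
from h import *
s=env.state(); print(s['time_s'],np.round(s['qpos'],3).tolist(),np.round(s['ee_pos'],2),np.round(s['ee_rot'],2),s['gripper_width'])
E
```

```text
3.5833 [-40.384, 27.475, 98.302, -0.001, 54.186, 59.257] [ 462.07 -377.93   65.46] [-1.7997e+02 -2.0000e-02 -9.9640e+01] 68.75648124978825
```

```bash
python3 - <<'E'
import numpy as np
from scipy.optimize import least_squares
D=[(18.312,89.639,159.902,-552.336,213.976),(21.005,88.585,461.13,-378.46,193.56),(22.147,91.194,460.04,-379.57,164.42),(27.475,98.302,462.07,-377.93,65.46)]
def f(p):
    L1,L2,e,r0,z0=p;o=[]
    for a,b,x,y,z in D:
        a=np.radians(a);s=a+np.radians(b);r=np.sqrt(x*x+y*y-11.5**2)
        o+=[r0+L1*np.sin(a)+L2*np.sin(s)+e*np.cos(s)-r, z0+L1*np.cos(a)+L2*np.cos(s)-e*np.sin(s)-z]
    return np.array(o)
for x0 in([400,400,0,0,100],[450,350,0,50,0]):
    s=least_squares(f,x0); print(s.x,f(s.x),np.linalg.svd(s.jac)[1])
E
```

```text
[ 5.89797597e+02  4.16603161e+02  2.35882881e+01  5.76019889e-01
 -1.95129966e+02] [ 0.0371436  -0.01448433  0.12833643  0.010491   -0.21927392  0.01502448
  0.0537939  -0.01103115] [3.45975569 2.82318405 0.17229539 0.17213894 0.02011539]
[ 5.89797586e+02  4.16603161e+02  2.35882831e+01  5.76022075e-01
 -1.95129961e+02] [ 0.03714376 -0.01448439  0.12833626  0.01049107 -0.21927397  0.01502452
  0.05379395 -0.01103118] [3.45975571 2.82318405 0.1722954  0.17213896 0.02011539]
```

Emit:
{"name": "drive_tool", "arguments": {
  "motion": [
    [[0, 0, 0.015], [0, 0, 0]],
    [[0, 0, 0.03], [0, 0, 0]],
    [[0, 0, 0.035], [0, 0, 0]],
    [[0.006, 0.01, 0.035], [0, 0, 0]],
    [[0.012, 0.02, 0.03], [0, 0, 0.04]],
    [[0.015, 0.025, 0.02], [0, 0, 0.04]],
    [[0.018, 0.028, 0.015], [0, 0, 0.04]],
    [[0.018, 0.028, 0.01], [0, 0, 0.04]],
    [[0.018, 0.028, 0.005], [0, 0, 0.04]],
    [[0.018, 0.028, 0], [0, 0, 0.04]]
  ]
}}

```text
time_s: 4.42
ee_pos: [567.8, -209.7, 260.6]
ee_rot: [-179.9, -0.1, -85.8]
force: [0.1, 0.3, -3.2]
gripper_width: 68.3
```

Emit:
{"name": "drive_tool", "arguments": {
  "motion": [
    [[0.018, 0.028, 0], [0, 0, 0.04]],
    [[0.015, 0.025, 0], [0, 0, 0.04]],
    [[0.012, 0.02, 0], [0, 0, 0.04]],
    [[0.01, 0.015, 0], [0, 0, 0.002]],
    [[0.005, 0.007, 0], [0, 0, 0]],
    [[0, 0, 0], [0, 0, 0]],
    [[0, 0, 0], [0, 0, 0]],
    [[0, 0, 0], [0, 0, 0]],
    [[0, 0, 0], [0, 0, 0]],
    [[0, 0, 0], [0, 0, 0]]
  ]
}}

```text
time_s: 5.25
ee_pos: [626.4, -116.9, 260.1]
ee_rot: [180.0, -0.0, -79.0]
force: [-0.3, -0.4, -2.2]
gripper_width: 68.5
```

```bash
python3 - <<'E'
from h import *
s=env.state(); print(s['time_s'],np.round(s['qpos'],3).tolist(),np.round(s['ee_pos'],2),np.round(s['ee_rot'],2),s['gripper_width'])
for n in['side','wrist','top']:
    im,p=snap(n,n+'3.png')
a=cv2.imread('pics/side3.png');b=cv2.imread('pics/top3.png')
cv2.imwrite('pics/c7.png',np.hstack([cv2.resize(a[150:270,220:340],None,fx=3.3,fy=3.3,interpolation=2),cv2.resize(b[150:270,260:380],None,fx=3.3,fy=3.3,interpolation=2)]))
E
```

```text
5.25 [-11.597, 22.785, 76.219, -0.023, 80.994, 67.389] [ 626.39 -116.95  260.11] [ 1.7999e+02 -2.0000e-02 -7.8980e+01] 68.4809157024987
```

View pics/c7.png

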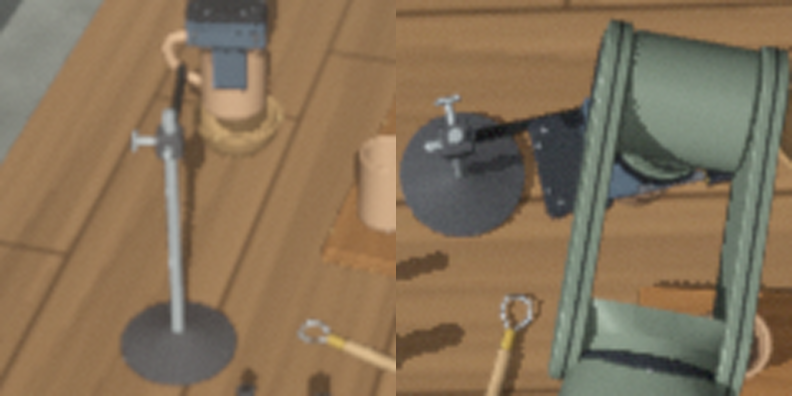

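View pics/wrist3.png

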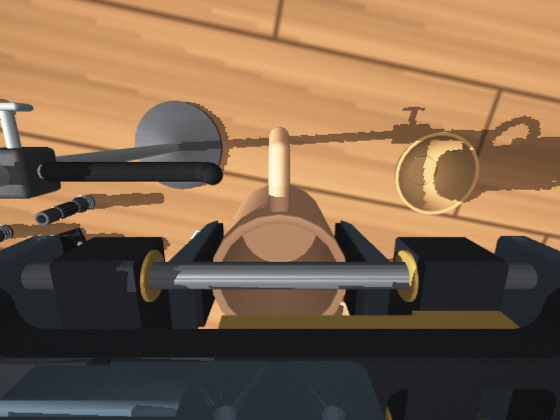

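```bash
python3 - <<'E'
from h import *
P=env.camera_params('wrist'); s=env.state()
tcp=s['ee_pos']; yaw=np.radians(s['ee_rot'][2]+90)
mx=np.array([np.cos(yaw),np.sin(yaw),0]); my=np.array([-np.sin(yaw),np.cos(yaw),0])
def M(x,y,z): return tcp+mx*x+my*y+np.array([0,0,z-45.5])
for X in [(48,0,57),(34,0,57),(63,0,60),(48,0,88),(73,0,67)]: print(X,proj(P,M(*X)))
rod=np.array([645.5,32,0]);a=np.radians(11.1); ys=np.array([-np.sin(a),np.cos(a),0])
for d,z in [(20,275.5),(60,275.5),(100,275.5),(110,287)]: print('hook',d,proj(P,rod-ys*d+[0,0,z]))
# position of arm line in mug coordinates from pixels
for u,v,z in [(60,172,270),(200,173.5,270),(213,174,287)]:
    X=onz(P,u,v,z)-tcp; print(X@mx,X@my, onz(P,u,v,z))
E
```

```text
(48, 0, 57) [278.9421997  172.29730861]
(34, 0, 57) [278.93998083 197.25242874]
(63, 0, 60) [278.94637616 144.56542358]
(48, 0, 88) [278.96219025 182.11570059]
(73, 0, 67) [278.95252266 124.50071747]
hook 20 [ 50.90576683 175.20505837]
hook 60 [125.59768526 175.13962315]
hook 100 [200.31043466 175.07416969]
hook 110 [214.38530835 178.5242571 ]
47.931819307301595 121.0393785766944 [650.48421964  11.52805685 270.        ]
47.097309358661825 43.692421133279275 [664.49097499 -64.54466518 270.        ]
49.3172513909739 32.64595356324918 [668.78713055 -74.96078902 287.        ]
```

Emit:
{"name": "drive_tool", "arguments": {
  "motion": [
    [[-0.001, 0.005, 0], [0, 0, 0]],
    [[-0.0017, 0.009, 0], [0, 0, 0]],
    [[-0.002, 0.01, 0], [0, 0, 0]],
    [[-0.002, 0.01, 0], [0, 0, 0]],
    [[-0.002, 0.01, 0], [0, 0, 0]],
    [[-0.0018, 0.009, 0], [0, 0, 0]],
    [[-0.0014, 0.007, 0], [0, 0, 0]],
    [[-0.0005, 0.003, 0], [0, 0, 0]],
    [[0, 0, 0], [0, 0, 0]],
    [[0, 0, 0], [0, 0, 0]]
  ]
}}

```text
time_s: 6.23
ee_pos: [614.6, -52.8, 260.0]
ee_rot: [-180.0, -0.0, -78.9]
force: [0.5, 0.8, -2.4]
gripper_width: 68.6
```

```bash
python3 - <<'E'
from h import *
s=env.state(); print(s['time_s'],np.round(s['qpos'],3).tolist(),np.round(s['ee_pos'],2),np.round(s['ee_rot'],2),s['gripper_width'])
for n in['wrist']:
    im,p=snap(n,n+'4.png')
E
```

```text
6.2333 [-5.962, 20.832, 79.236, -0.029, 79.915, 72.917] [614.58 -52.79 260.03] [-1.7999e+02 -3.0000e-02 -7.8870e+01] 68.6111934746989
```

View pics/wrist4.png

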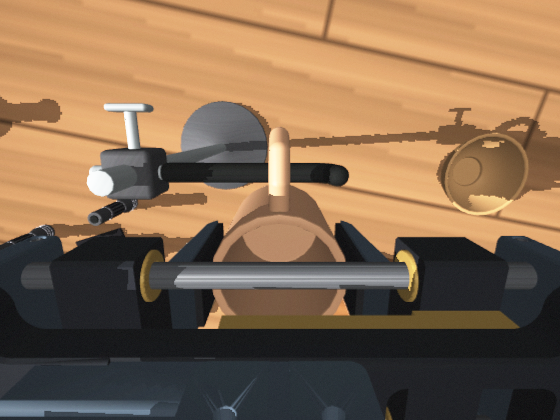

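```bash
python3 - <<'E'
import numpy as np
a=np.radians(11.1);xs=np.array([np.cos(a),np.sin(a)])
prev=None
for i in range(0,21):
    f=i/20; th=0.05*i; hx=47.5+7.5*f; hz=55.5+9.5*f
    c,s=np.cos(th),np.sin(th)
    p=np.array([-hx*c+(hz-45.5)*s, 270-hx*s-(hz-45.5)*c])
    if prev is not None:
        d=p-prev; print(i,np.round([d[0]*xs[0],d[0]*xs[1],d[1]],1),np.round(p,1))
    prev=p
E
```

```text
1 [ 0.2  0.  -2.9] [-47.3 257.1]
2 [ 0.4  0.1 -2.9] [-46.9 254.3]
3 [ 0.5  0.1 -2.9] [-46.4 251.4]
4 [ 0.7  0.1 -2.8] [-45.7 248.6]
5 [ 0.9  0.2 -2.8] [-44.8 245.8]
6 [ 1.   0.2 -2.8] [-43.7 243. ]
7 [ 1.2  0.2 -2.7] [-42.5 240.3]
8 [ 1.4  0.3 -2.7] [-41.1 237.6]
9 [ 1.5  0.3 -2.6] [-39.6 235. ]
10 [ 1.7  0.3 -2.5] [-37.9 232.5]
11 [ 1.8  0.4 -2.4] [-36.1 230. ]
12 [ 2.   0.4 -2.4] [-34.1 227.7]
13 [ 2.1  0.4 -2.3] [-31.9 225.4]
14 [ 2.2  0.4 -2.1] [-29.6 223.3]
15 [ 2.4  0.5 -2. ] [-27.2 221.3]
16 [ 2.5  0.5 -1.9] [-24.6 219.4]
17 [ 2.6  0.5 -1.8] [-22.  217.6]
18 [ 2.7  0.5 -1.6] [-19.2 216. ]
19 [ 2.8  0.6 -1.5] [-16.3 214.5]
20 [ 2.9  0.6 -1.3] [-13.3 213.2]
```

Emit:
{"name": "drive_tool", "arguments": {
  "motion": [
    [[0.0002, 0, -0.0029], [0.0096, -0.0491, 0]],
    [[0.0004, 0.0001, -0.0029], [0.0096, -0.0491, 0]],
    [[0.0005, 0.0001, -0.0029], [0.0096, -0.0491, 0]],
    [[0.0007, 0.0001, -0.0028], [0.0096, -0.0491, 0]],
    [[0.0009, 0.0002, -0.0028], [0.0096, -0.0491, 0]],
    [[0, 0, 0], [0, 0, 0]],
    [[0, 0, 0], [0, 0, 0]],
    [[0, 0, 0], [0, 0, 0]],
    [[0, 0, 0], [0, 0, 0]],
    [[0, 0, 0], [0, 0, 0]]
  ]
}}

```text
time_s: 7.12
ee_pos: [617.9, -52.3, 245.8]
ee_rot: [-165.7, -0.0, -78.9]
force: [0.1, 0.5, -2.4]
gripper_width: 68.4
```

```bash
cat > kin.py <<'E'
import numpy as np
from scipy.optimize import least_squares
from scipy.spatial.transform import Rotation as R
D=[([-75,18.312,89.639,-0,72.044,-1.146],[159.902,-552.336,213.976]),
([-40.471,21.005,88.585,-.02,70.427,56.433],[461.13,-378.46,193.56]),
([-40.628,22.147,91.194,-.005,66.604,58.445],[460.04,-379.57,164.42]),
([-40.384,27.475,98.302,-.001,54.186,59.257],[462.07,-377.93,65.46]),
([-11.597,22.785,76.219,-.023,80.994,67.389],[626.39,-116.95,260.11]),
([-5.962,20.832,79.236,-.029,79.915,72.917],[614.58,-52.79,260.03])]
def rot(q):
    q=np.array(q,float); r=lambda a,v:R.from_euler(a,v,degrees=True)
    return r('z',q[0])*r('y',q[1]+q[2])*r('z',q[3])*r('y',q[4])*r('z',q[5])
def fk(q,p):
    L1,L2,e,r0,H,d,off,off2=p
    a=np.radians(q[1]);s=a+np.radians(q[2])
    x=r0+L1*np.sin(a)+L2*np.sin(s)+e*np.cos(s);z=H+L1*np.cos(a)+L2*np.cos(s)-e*np.sin(s)
    w=R.from_euler('z',q[0],degrees=True).apply([x,off,z])
    Rm=rot(q).as_matrix()
    return w+d*Rm[:,2]+off2*0, Rm
def fit():
    f=lambda p:np.concatenate([fk(q,p)[0]-x for q,x in D]+[[(p[7])*1e-3]])
    s=least_squares(f,[590,417,23,0,150,345,11.5,0]); return s.x,f(s.x)
E
python3 - <<'E'
from h import *
import kin
s=env.state(); print(s['time_s'],np.round(s['qpos'],3).tolist(),np.round(s['ee_pos'],2).tolist(),np.round(s['ee_rot'],2).tolist(),s['gripper_width'],s['force'])
Rm=R.from_euler('xyz',s['ee_rot'],degrees=True).as_matrix()
q=np.array(s['qpos'])
print(np.round(Rm,3)); print(np.round(kin.rot(q).as_matrix(),3)); q2=q*1; q2[3]*=-1;print(np.round(kin.rot(q2).as_matrix(),3))
kin.D.append((q,s['ee_pos'])); x,r=kin.fit(); print(np.round(x,2),np.round(r,2))
E
```

```text
7.1167 [-8.465, 14.459, 91.997, 5.461, 60.111, 68.251] [617.92, -52.34, 245.84] [-165.67, -0.03, -78.89] 68.42041825511295 [ 0.14609479  0.54532334 -2.39766894]
[[ 0.193 -0.951  0.243]
 [-0.981 -0.187  0.047]
 [ 0.    -0.248 -0.969]]
[[-0.193  0.951  0.243]
 [ 0.981  0.187  0.047]
 [-0.     0.248 -0.969]]
[[-0.247  0.944  0.219]
 [ 0.954  0.277 -0.116]
 [-0.17   0.18  -0.969]]
[5.9179e+02 4.1698e+02 2.5200e+01 2.0000e-02 1.4031e+02 3.3566e+02
 1.1500e+01 0.0000e+00] [ 0.    0.   -0.   -0.   -0.   -0.    0.   -0.01  0.   -0.01 -0.   -0.
  0.01  0.01 -0.01 -0.01  0.    0.01 -0.    0.   -0.    0.  ]
```

```bash
cat >> kin.py <<'E'
P=np.array([591.79,416.98,25.2,0.02,140.31,335.66,11.5,0])
LO=np.array([-177.97,-48.28,12.27,-77.06,2.81,-146.56]);HI=np.array([177.97,115.42,149.76,257.06,150.46,146.56])
FL=R.from_euler('z',180,degrees=True)
def ik(pos,Rm,q0):
    Rt=R.from_matrix(Rm)
    def f(q):
        p,M=fk(q,P); return np.concatenate([(p-pos)/300,(Rt.inv()*R.from_matrix(M)*FL).as_rotvec()])
    s=least_squares(f,np.clip(q0,LO+.01,HI-.01),bounds=(LO,HI),xtol=1e-12,ftol=1e-12); return s.x,np.abs(s.fun).max()
E
python3 - <<'E'
from h import *
import kin
s=env.state(); q=np.array(s['qpos']); Rm=R.from_euler('xyz',s['ee_rot'],degrees=True); p=np.array(s['ee_pos'])
a=np.radians(11.1);xs=np.array([np.cos(a),np.sin(a),0]);ys=np.array([-np.sin(a),np.cos(a),0])
pp=[-44.8,245.8]
for i in range(6,21):
    f=i/20; th=0.05*i; hx=47.5+7.5*f; hz=55.5+9.5*f
    c,sn=np.cos(th),np.sin(th); P=np.array([-hx*c+(hz-45.5)*sn, 270-hx*sn-(hz-45.5)*c])
    pos=p+(P[0]-pp[0])*xs+[0,0,P[1]-pp[1]]
    Rt=R.from_rotvec(-ys*.05*(i-5))*Rm
    qn,e=kin.ik(pos,Rt.as_matrix(),q); print(i,np.round(qn,1),round(e,5),np.round((qn-q)*12,0)); q=qn
E
```

```text
6 [-9.  13.4 94.5  7.  56.1 66.8] 0.0 [ -7. -13.  30.  19. -49. -18.]
7 [-9.6 12.4 97.   8.8 52.  65. ] 0.0 [ -7. -12.  30.  22. -49. -21.]
8 [-10.2  11.6  99.5  10.9  48.   62.9] 0.0 [ -7. -10.  30.  25. -49. -25.]
9 [-10.7  10.8 101.9  13.5  43.9  60.3] 0.0 [ -7.  -9.  29.  30. -49. -31.]
10 [-11.3  10.2 104.3  16.5  39.9  57.2] 0.0 [ -7.  -8.  29.  37. -48. -37.]
11 [-11.9   9.7 106.7  20.4  36.   53.3] 0.0 [ -7.  -6.  28.  46. -47. -47.]
12 [-12.5   9.3 109.   25.1  32.2  48.5] 0.0 [ -7.  -5.  28.  57. -46. -59.]
13 [-13.1   9.  111.3  31.3  28.6  42.2] 0.0 [ -7.  -3.  27.  73. -43. -75.]
14 [-13.7   8.9 113.5  39.2  25.3  34.1] 0.0 [ -7.  -1.  27.  95. -39. -97.]
15 [-14.3   9.  115.7  49.3  22.7  23.8] 0.0 [  -7.    1.   26.  122.  -32. -124.]
16 [-14.9   9.2 117.8  61.9  20.8  11. ] 0.0 [  -7.    3.   26.  151.  -22. -154.]
17 [-15.4   9.6 119.9  76.4  20.2  -3.8] 0.0 [  -6.    5.   25.  173.   -8. -176.]
18 [-15.9  10.2 121.9  91.1  20.8 -18.8] 0.0 [  -6.    7.   24.  176.    8. -180.]
19 [-16.4  10.9 123.8 104.3  22.8 -32.3] 0.0 [  -6.    9.   23.  159.   23. -163.]
20 [-16.8  11.9 125.7 115.1  25.8 -43.5] 0.0 [  -5.   12.   22.  130.   36. -134.]
```

Emit:
{"name": "drive_tool", "arguments": {
  "motion": [
    [[0.001, 0.0002, -0.0028], [0.0096, -0.0491, 0]],
    [[0.0012, 0.0002, -0.0027], [0.0096, -0.0491, 0]],
    [[0.0014, 0.0003, -0.0027], [0.0096, -0.0491, 0]],
    [[0.0015, 0.0003, -0.0026], [0.0096, -0.0491, 0]],
    [[0.0017, 0.0003, -0.0025], [0.0096, -0.0491, 0]],
    [[0.0018, 0.0004, -0.0024], [0.0096, -0.0491, 0]],
    [[0.002, 0.0004, -0.0024], [0.0096, -0.0491, 0]],
    [[0.0021, 0.0004, -0.0023], [0.0096, -0.0491, 0]],
    [[0.0022, 0.0004, -0.0021], [0.0096, -0.0491, 0]],
    [[0.0012, 0.00025, -0.001], [0.0048, -0.02455, 0]]
  ]
}}

```text
time_s: 7.95
ee_pos: [632.6, -49.0, 221.0]
ee_rot: [-138.5, 0.0, -78.9]
force: [-0.3, -0.1, -1.9]
gripper_width: 68.6
```

Emit:
{"name": "drive_tool", "arguments": {
  "motion": [
    [[0.0012, 0.00025, -0.001], [0.0048, -0.02455, 0]],
    [[0.00125, 0.00025, -0.00095], [0.0048, -0.02455, 0]],
    [[0.00125, 0.00025, -0.00095], [0.0048, -0.02455, 0]],
    [[0.0013, 0.00025, -0.0009], [0.0048, -0.02455, 0]],
    [[0.0013, 0.00025, -0.0009], [0.0048, -0.02455, 0]],
    [[0.00135, 0.00025, -0.0008], [0.0048, -0.02455, 0]],
    [[0.00135, 0.00025, -0.0008], [0.0048, -0.02455, 0]],
    [[0.0014, 0.0003, -0.00075], [0.0048, -0.02455, 0]],
    [[0.0014, 0.0003, -0.00075], [0.0048, -0.02455, 0]],
    [[0.00145, 0.0003, -0.00065], [0.0048, -0.02455, 0]]
  ]
}}

```text
time_s: 8.78
ee_pos: [647.1, -47.0, 213.7]
ee_rot: [-124.1, -0.1, -78.9]
force: [-0.5, 0.5, -1.9]
gripper_width: 68.5
```

Emit:
{"name": "drive_tool", "arguments": {
  "motion": [
    [[0.00145, 0.0003, -0.00065], [0.0048, -0.02455, 0]],
    [[0, 0, 0], [0, 0, 0]],
    [[0, 0, 0], [0, 0, 0]],
    [[0, 0, 0], [0, 0, 0]],
    [[0, 0, 0], [0, 0, 0]],
    [[0, 0, 0], [0, 0, 0]],
    [[0, 0, 0], [0, 0, 0]],
    [[0, 0, 0], [0, 0, 0]],
    [[0, 0, 0], [0, 0, 0]],
    [[0, 0, 0], [0, 0, 0]]
  ]
}}

```text
time_s: 9.62
ee_pos: [648.0, -46.2, 213.1]
ee_rot: [-122.7, -0.0, -78.9]
force: [0.4, -0.3, -2.9]
gripper_width: 68.7
```

```bash
python3 - <<'E'
from h import *
s=env.state(); print(s['time_s'],np.round(s['qpos'],3).tolist(),np.round(s['ee_pos'],2),np.round(s['ee_rot'],2),s['gripper_width'],s['force'])
Rm=R.from_euler('xyz',s['ee_rot'],degrees=True).as_matrix(); print(Rm[:,2],np.degrees(np.arcsin(-Rm[2,2])))
a=np.radians(11.1);xs=np.array([np.cos(a),np.sin(a),0]);ys=np.array([-np.sin(a),np.cos(a),0])
d=s['ee_pos']-np.array([645.5,32,0]); print('stand',d@xs,d@ys,d[2])
zm=-Rm[:,2]; xm=Rm[:,1]*-1; h=np.array([645.5,32,270])-78*ys-s['ee_pos']; print('hook in mug',h@xm,h@zm+45.5, xm)
for n in['wrist','side']:
    im,p=snap(n,n+'5.png')
a=cv2.imread('pics/side5.png');cv2.imwrite('pics/c8.png',cv2.resize(a[140:270,220:340],None,fx=4.5,fy=4.5,interpolation=2))
E
```

```text
9.6167 [-16.873, 11.853, 125.797, 115.261, 25.845, -43.689] [647.98 -46.24 213.14] [-1.2267e+02 -4.0000e-02 -7.8920e+01] 68.73562198254459 [ 0.37771002 -0.34861211 -2.91212503]
[ 0.82617984  0.16139    -0.53979639] 32.66977960278571
stand -12.6286089522525 -77.25004714714159 213.13680939820838
hook in mug 54.683681142254294 65.56332601618719 [0.52960499 0.10439977 0.84179525]
```

View pics/wrist5.png

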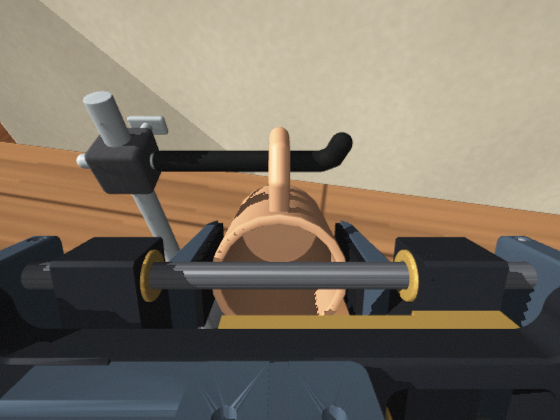

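View pics/c8.png

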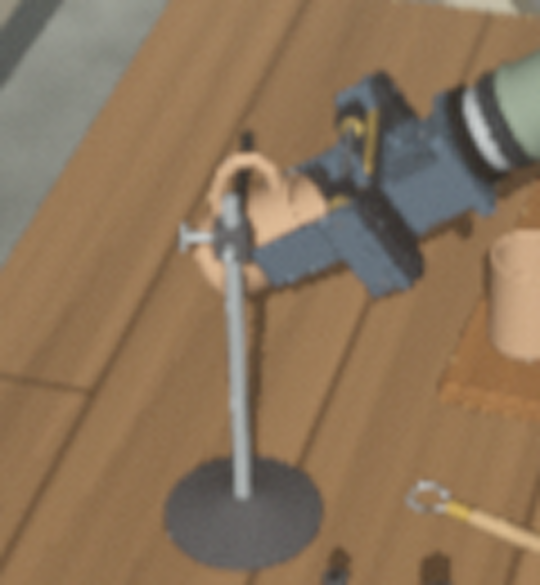

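Emit:
{"name": "drive_tool", "arguments": {
  "motion": [
    [[0.0001, 0, -0.0006], [0, 0, 0]],
    [[0.0001, 0, -0.0006], [0, 0, 0]],
    [[0.0001, 0, -0.0006], [0, 0, 0]],
    [[0.0001, 0, -0.0006], [0, 0, 0]],
    [[0.0001, 0, -0.0004], [0, 0, 0]],
    [[0, 0, 0], [0, 0, 0]],
    [[0, 0, 0], [0, 0, 0]],
    [[0, 0, 0], [0, 0, 0]],
    [[0, 0, 0], [0, 0, 0]],
    [[0, 0, 0], [0, 0, 0]]
  ]
}}

```text
time_s: 10.55
ee_pos: [648.9, -46.2, 211.0]
ee_rot: [-122.6, -0.0, -78.9]
force: [0.8, -0.3, 0.7]
gripper_width: 69.0
```

Emit:
{"name": "drive_tool", "arguments": {
  "motion": [
    [[0, 0, 0], [0, 0, 0]],
    [[0, 0, 0], [0, 0, 0]],
    [[0, 0, 0], [0, 0, 0]],
    [[0, 0, 0], [0, 0, 0]],
    [[0, 0, 0], [0, 0, 0]],
    [[0, 0, 0], [0, 0, 0]],
    [[0, 0, 0], [0, 0, 0]],
    [[0, 0, 0], [0, 0, 0]],
    [[0, 0, 0], [0, 0, 0]],
    [[0, 0, 0], [0, 0, 0]]
  ],
  "claw": 1
}}

```text
time_s: 11.38
ee_pos: [648.5, -46.2, 210.3]
ee_rot: [-122.7, -0.0, -78.9]
force: [-0.5, 0.5, -0.1]
gripper_width: 91.0
```

```bash
python3 - <<'E'
from h import *
s=env.state(); print(s['time_s'],s['force'],s['gripper_width'],np.round(s['qpos'],2).tolist())
for n in['wrist']:
    im,p=snap(n,n+'6.png')
E
```

```text
11.3833 [-0.50697706  0.5204632  -0.06223206] 91.03162779268658 [-16.85, 12.17, 125.95, 116.17, 26.04, -44.67]
```

View pics/wrist6.png

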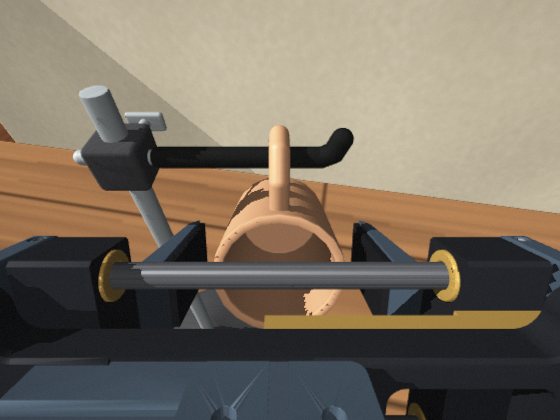

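```bash
python3 - <<'E'
from h import *
import kin
s=env.state(); q=np.array(s['qpos']); Rm=R.from_euler('xyz',s['ee_rot'],degrees=True); p=np.array([648.5,-46.2,210.5])
M=Rm.as_matrix(); t=M[:,2]
for k in range(1,11):
    qn,e=kin.ik(p-t*15*k,M,q); print(k,np.round(qn,1),round(e,5),np.round((qn-q)*12)); q=qn
print(p-150*t)
# final torch
a=np.radians(11.1);xs=np.array([np.cos(a),np.sin(a),0]);ys=np.array([-np.sin(a),np.cos(a),0])
zm=-t; mouth=p+zm*(88-45.5)
print('mouth',mouth,'final tcp',mouth+151*zm)
print('axis dist of obstacles')
t_=env.camera_params('top')
print('lookalikes tails', onz(t_,240,237,60),onz(t_,201,261,60))
E
```

```text
1 [-17.8  10.5 126.6 113.   26.2 -41.9] 0.0 [-11. -20.   8. -38.   1.  33.]
2 [-18.7   8.8 127.2 109.8  26.4 -39.1] 0.0 [-12. -20.   7. -39.   3.  34.]
3 [-19.7   7.  127.7 106.3  26.7 -36. ] 0.0 [-12. -21.   6. -41.   4.  36.]
4 [-20.8   5.3 128.2 102.8  27.1 -32.9] 0.0 [-13. -21.   6. -43.   5.  37.]
5 [-22.    3.6 128.6  99.2  27.7 -29.7] 0.0 [-14. -21.   5. -43.   7.  38.]
6 [-23.2   1.8 129.   95.5  28.5 -26.5] 0.0 [-15. -21.   4. -44.   9.  39.]
7 [-2.460e+01  1.000e-01  1.292e+02  9.190e+01  2.940e+01 -2.330e+01] 0.0 [-16. -21.   3. -44.  11.  38.]
8 [-26.   -1.7 129.4  88.3  30.5 -20.2] 0.0 [-17. -21.   2. -43.  13.  37.]
9 [-27.5  -3.4 129.6  84.9  31.8 -17.3] 0.0 [-18. -21.   2. -41.  16.  35.]
10 [-29.1  -5.1 129.6  81.6  33.3 -14.5] 0.0 [-20. -21.   1. -39.  18.  33.]
[524.57399557 -70.41137998 291.47008401]
mouth [613.38763208 -53.05989099 233.4415238 ] final tcp [488.63545428 -77.43268018 314.95140837]
axis dist of obstacles
lookalikes tails [535.84439486 158.40515792  60.        ] [464.22912209 281.62945833  60.        ]
```

Emit:
{"name": "drive_tool", "arguments": {
  "motion": [
    [[-0.0041, -0.0008, 0.0027], [0, 0, 0]],
    [[-0.0083, -0.0016, 0.0054], [0, 0, 0]],
    [[-0.0124, -0.0024, 0.0081], [0, 0, 0]],
    [[-0.0124, -0.0024, 0.0081], [0, 0, 0]],
    [[-0.0124, -0.0024, 0.0081], [0, 0, 0]],
    [[-0.0124, -0.0024, 0.0081], [0, 0, 0]],
    [[-0.0165, -0.0032, 0.0108], [0, 0, 0]],
    [[-0.0165, -0.0032, 0.0108], [0, 0, 0]],
    [[-0.0165, -0.0032, 0.0108], [0, 0, 0]],
    [[-0.0124, -0.0024, 0.0081], [0, 0, 0]]
  ]
}}

```text
time_s: 12.27
ee_pos: [523.2, -70.1, 292.1]
ee_rot: [-122.7, -0.1, -78.9]
force: [0.2, 0.4, 0.1]
gripper_width: 91.4
```

```bash
python3 - <<'E'
from h import *
import kin
s=env.state(); print(s['time_s'],np.round(s['ee_pos'],1),s['ee_rot'],np.round(s['qpos'],1))
for n in['wrist','side','top']:
    im,p=snap(n,n+'7.png')
a=cv2.imread('pics/side7.png');b=cv2.imread('pics/top7.png')
cv2.imwrite('pics/c9.png',np.hstack([cv2.resize(a[150:270,220:340],None,fx=3.3,fy=3.3,interpolation=2),cv2.resize(b[150:270,260:380],None,fx=3.3,fy=3.3,interpolation=2)]))
q=np.array(s['qpos']); Rm=R.from_euler('xyz',s['ee_rot'],degrees=True); p=s['ee_pos']
a=np.radians(11.1);ys=np.array([-np.sin(a),np.cos(a),0])
N=14; tgt=np.array([452,193.5,200])
for k in range(1,N+1):
    qn,e=kin.ik(p+(tgt-p)*k/N,(R.from_rotvec(ys*1.0*k/N)*Rm).as_matrix(),q); print(k,np.round(qn,1),round(e,5),np.round((qn-q)*12)); q=qn
E
```

```text
12.2667 [523.2 -70.1 292.1] [-1.22659508e+02 -7.82009235e-02 -7.89161982e+01] [-29.2  -5.3 129.7  81.4  33.4 -14.4]
1 [-24.4  -6.5 128.4  70.7  29.5  -1.3] 0.0 [  57.  -14.  -15. -128.  -46.  157.]
2 [-19.5  -7.1 126.9  57.6  27.   14.3] 0.0 [  59.   -8.  -18. -158.  -29.  187.]
3 [-14.5  -7.4 125.3  43.2  26.4  31.2] 0.0 [  60.   -2.  -19. -172.   -7.  202.]
4 [ -9.6  -7.1 123.6  29.8  27.7  47.1] 0.0 [  59.    3.  -21. -161.   15.  191.]
5 [ -5.   -6.4 121.7  19.1  30.3  60.4] 0.0 [  56.    8.  -23. -129.   32.  159.]
6 [ -0.6  -5.4 119.7  11.2  33.9  70.7] 0.0 [ 52.  13. -24. -94.  43. 124.]
7 [  3.4  -4.  117.6   5.9  38.   78.5] 0.0 [ 48.  16. -25. -64.  49.  94.]
8 [  7.   -2.3 115.5   2.5  42.4  84.4] 0.0 [ 43.  20. -26. -42.  52.  71.]
9 [ 10.2  -0.5 113.3   0.3  46.7  88.9] 0.0 [ 39.  23. -27. -25.  52.  54.]
10 [ 13.1   1.6 111.   -0.8  51.   92.4] 0.0 [ 35.  25. -27. -14.  52.  42.]
11 [ 15.7   3.9 108.7  -1.3  55.2  95.2] 0.0 [ 31.  27. -28.  -5.  50.  33.]
12 [ 18.    6.3 106.3  -1.2  59.3  97.4] 0.0 [ 28.  29. -28.   1.  49.  27.]
13 [ 20.    8.8 103.9  -0.8  63.3  99.2] 0.0 [ 25.  30. -29.   5.  48.  22.]
14 [ 2.190e+01  1.140e+01  1.014e+02 -1.000e-01  6.720e+01  1.007e+02] 0.0 [ 22.  31. -29.   9.  47.  18.]
```

View pics/wrist7.png

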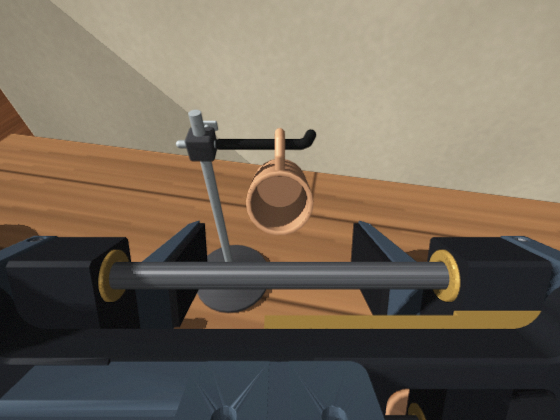

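View pics/c9.png

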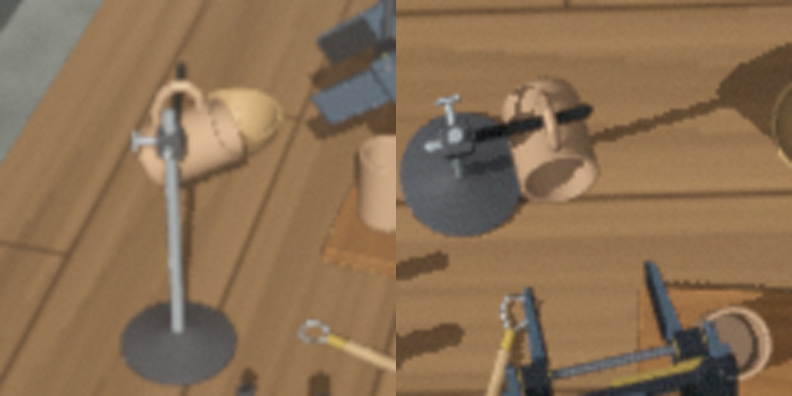

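Emit:
{"name": "drive_tool", "arguments": {
  "motion": [
    [[-0.0025, 0.0094, -0.0033], [-0.0069, 0.035, 0]],
    [[-0.0025, 0.0094, -0.0033], [-0.0069, 0.035, 0]],
    [[-0.0025, 0.0094, -0.0033], [-0.0069, 0.035, 0]],
    [[-0.0025, 0.0094, -0.0033], [-0.0069, 0.035, 0]],
    [[-0.0025, 0.0094, -0.0033], [-0.0069, 0.035, 0]],
    [[-0.0025, 0.0094, -0.0033], [-0.0069, 0.035, 0]],
    [[-0.0025, 0.0094, -0.0033], [-0.0069, 0.035, 0]],
    [[-0.0025, 0.0094, -0.0033], [-0.0069, 0.035, 0]],
    [[-0.0025, 0.0094, -0.0033], [-0.0069, 0.035, 0]],
    [[-0.0025, 0.0094, -0.0033], [-0.0069, 0.035, 0]]
  ],
  "claw": 0.5
}}

```text
time_s: 13.25
ee_pos: [499.6, 24.9, 257.3]
ee_rot: [-143.3, -0.0, -78.8]
force: [-0.2, 0.1, -0.1]
gripper_width: 45.5
```

Emit:
{"name": "drive_tool", "arguments": {
  "motion": [
    [[-0.0051, 0.0188, -0.0066], [-0.0137, 0.0701, 0]],
    [[-0.0051, 0.0188, -0.0066], [-0.0137, 0.0701, 0]],
    [[-0.0051, 0.0188, -0.0066], [-0.0137, 0.0701, 0]],
    [[-0.0051, 0.0188, -0.0066], [-0.0137, 0.0701, 0]],
    [[-0.0051, 0.0188, -0.0066], [-0.0137, 0.0701, 0]],
    [[-0.0051, 0.0188, -0.0066], [-0.0137, 0.0701, 0]],
    [[-0.0051, 0.0188, -0.0066], [-0.0137, 0.0701, 0]],
    [[-0.0051, 0.0188, -0.0066], [-0.0137, 0.0701, 0]],
    [[-0.0051, 0.0188, -0.0066], [-0.0137, 0.0701, 0]],
    [[0, 0, 0], [0, 0, 0]]
  ]
}}

```text
time_s: 14.08
ee_pos: [454.6, 196.9, 196.2]
ee_rot: [179.8, 0.1, -78.7]
force: [0.4, -0.1, -0.0]
gripper_width: 45.3
```

Emit:
{"name": "drive_tool", "arguments": {
  "motion": [
    [[0, 0, -0.01], [0, 0, 0]],
    [[0, 0, -0.01], [0, 0, 0]],
    [[0, 0, 0], [0, 0, 0]],
    [[0, 0, 0], [0, 0, 0]],
    [[0, 0, 0], [0, 0, 0]],
    [[0, 0, 0], [0, 0, 0]],
    [[0, 0, 0], [0, 0, 0]],
    [[0, 0, 0], [0, 0, 0]],
    [[0, 0, 0], [0, 0, 0]],
    [[0, 0, 0], [0, 0, 0]]
  ]
}}

```text
time_s: 14.92
ee_pos: [453.8, 192.9, 179.1]
ee_rot: [-179.9, -0.0, -78.9]
force: [0.2, 0.4, -0.1]
gripper_width: 45.5
```

```bash
python3 - <<'E'
from h import *
s=env.state(); print(s['time_s'],np.round(s['ee_pos'],1),s['ee_rot'],np.round(s['qpos'],1))
for n in['wrist','top','side']:
    im,p=snap(n,n+'8.png')
a=cv2.imread('pics/side8.png');b=cv2.imread('pics/top8.png');c=cv2.imread('pics/wrist8.png')
cv2.imwrite('pics/c10.png',np.hstack([cv2.resize(a[170:250,240:320],None,fx=5,fy=5,interpolation=2),cv2.resize(b[160:240,280:360],None,fx=5,fy=5,interpolation=2)]))
cv2.imwrite('pics/c11.png',cv2.resize(c[120:290,200:360],None,fx=3.5,fy=3.5,interpolation=2))
P=env.camera_params('wrist'); print(proj(P,[452.3,193.4,125]))
E
```

```text
14.9167 [453.8 192.9 179.1] [-1.79915938e+02 -2.02977872e-02 -7.88789530e+01] [ 21.7  12.5 103.2  -0.   64.2 100.6]
[278.06569998 221.83687083]
```

View pics/c10.png

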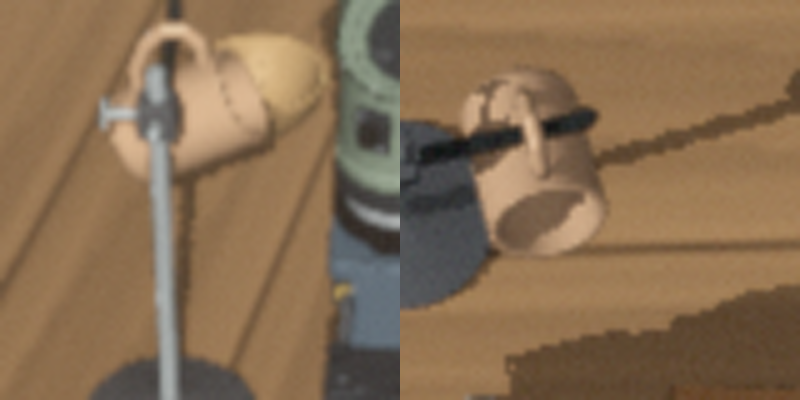

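View pics/wrist8.png

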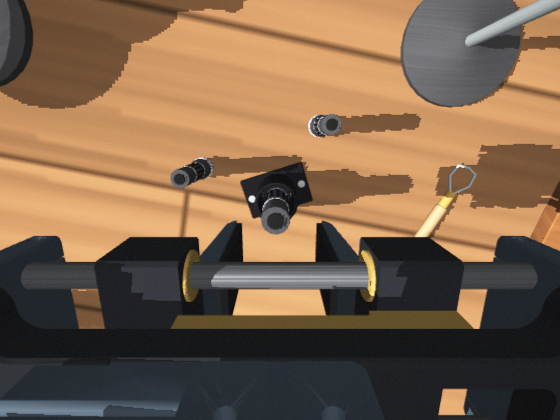

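View pics/c11.png

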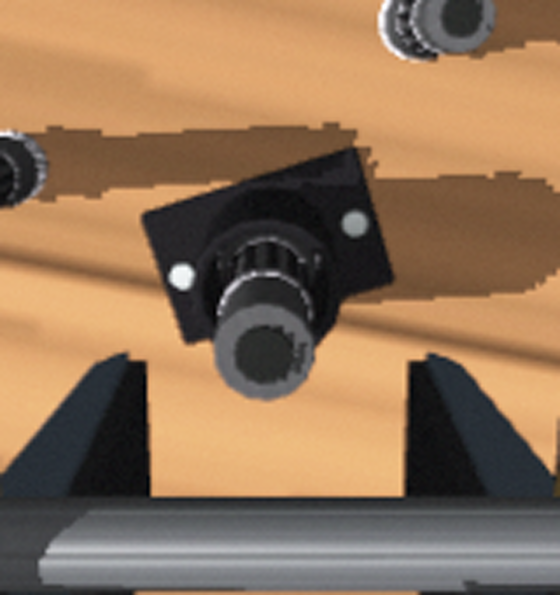

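```bash
python3 - <<'E'
from h import *
P=env.camera_params('wrist'); print('tail',onz(P,275.7,220.6,125))
t=env.camera_params('top')
s=env.camera_params('side')
zm=np.array([-.826,-.161,.54]); m=np.array([613.4,-53,233.4])
print('mouth top pred',(proj(t,m)-[280,160])*5+[400,0],'side',(proj(s,m)-[240,170])*5)
f=m-zm*81; print('floor',(proj(t,f)-[280,160])*5+[400,0])
a=np.radians(11.1);ys=np.array([-np.sin(a),np.cos(a),0]);xm=np.cross(ys,zm)
im=cv2.imread('pics/c10.png')
b=cv2.imread('pics/top8.png');im=cv2.resize(b[160:240,280:360],None,fx=8,fy=8,interpolation=2)
im2=im.copy()
for k in range(72):
    X=m+34*(np.cos(k*np.pi/36)*ys+np.sin(k*np.pi/36)*xm); u=(proj(t,X)-[280,160]+.5)*8; cv2.circle(im2,tuple(int(v) for v in u),1,(0,255,0),-1)
w=cv2.imread('pics/wrist7.png'); pw={**P,'pose':np.load('pics/wrist7.png.npy')}
w=cv2.resize(w[120:240,220:340],None,fx=5,fy=5,interpolation=2)
for k in range(72):
    X=m+34*(np.cos(k*np.pi/36)*ys+np.sin(k*np.pi/36)*xm); u=(proj(pw,X)-[220,120]+.5)*5; cv2.circle(w,tuple(int(v) for v in u),1,(0,255,0),-1)
    X=f+26*(np.cos(k*np.pi/36)*ys+np.sin(k*np.pi/36)*xm); u=(proj(pw,X)-[220,120]+.5)*5; cv2.circle(w,tuple(int(v) for v in u),1,(255,0,0),-1)
cv2.imwrite('pics/c12.png',im2);cv2.imwrite('pics/c13.png',w)
E
```

```text
tail [452.95811534 195.4739277  125.        ]
mouth top pred [545.82288102 224.44068539] side [242.06872331  89.78607881]
floor [516.6016313  117.45539661]
```

View pics/c12.png

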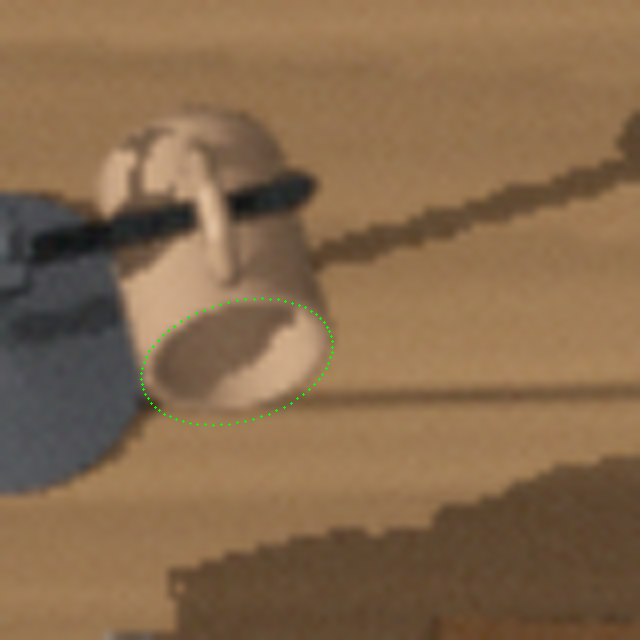

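View pics/c13.png

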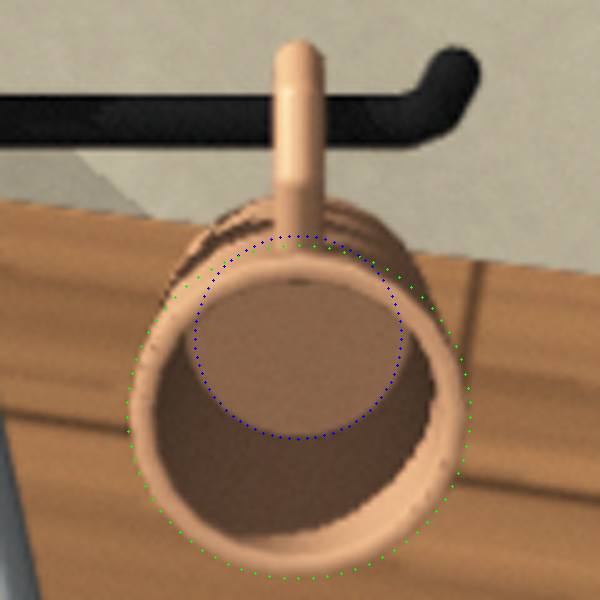

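Emit:
{"name": "drive_tool", "arguments": {
  "motion": [
    [[-0.0008, 0.0022, -0.008], [0, 0, 0]],
    [[0, 0, -0.017], [0, 0, 0]],
    [[0, 0, -0.02], [0, 0, 0]],
    [[0, 0, -0.02], [0, 0, 0]],
    [[0, 0, -0.018], [0, 0, 0]],
    [[0, 0, -0.012], [0, 0, 0]],
    [[0, 0, -0.007], [0, 0, 0]],
    [[0, 0, 0], [0, 0, 0]],
    [[0, 0, 0], [0, 0, 0]],
    [[0, 0, 0], [0, 0, 0]]
  ]
}}

```text
time_s: 15.9
ee_pos: [453.5, 195.5, 77.5]
ee_rot: [-179.9, -0.0, -78.9]
force: [-0.2, -0.6, -0.4]
gripper_width: 46.1
```

Emit:
{"name": "drive_tool", "arguments": {
  "motion": [
    [[0, 0, 0], [0, 0, 0]],
    [[0, 0, 0], [0, 0, 0]],
    [[0, 0, 0], [0, 0, 0]],
    [[0, 0, 0], [0, 0, 0]],
    [[0, 0, 0], [0, 0, 0]],
    [[0, 0, 0], [0, 0, 0]],
    [[0, 0, 0], [0, 0, 0]],
    [[0, 0, 0], [0, 0, 0]],
    [[0, 0, 0], [0, 0, 0]],
    [[0, 0, 0], [0, 0, 0]]
  ],
  "claw": 0.1,
  "force": 30
}}

```text
time_s: 16.73
ee_pos: [453.2, 195.3, 77.2]
ee_rot: [-179.9, -0.0, -78.9]
force: [-1.2, -0.1, 5.1]
gripper_width: 22.4
```

Emit:
{"name": "drive_tool", "arguments": {
  "motion": [
    [[0, 0, 0.005], [0, 0, 0]],
    [[0, 0, 0.01], [0, 0, 0]],
    [[0, 0, 0.015], [0, 0, 0]],
    [[0, 0, 0.015], [0, 0, 0]],
    [[0, 0, 0.015], [0, 0, 0]],
    [[0, 0, 0.02], [0, 0, 0]],
    [[0, 0, 0.02], [0, 0, 0]],
    [[0, 0, 0.02], [0, 0, 0]],
    [[0, 0, 0.01], [0, 0, 0]],
    [[0, 0, 0], [0, 0, 0]]
  ]
}}

```text
time_s: 17.57
ee_pos: [454.0, 195.6, 209.3]
ee_rot: [-179.7, 0.0, -78.9]
force: [0.9, 0.9, -1.6]
gripper_width: 23.2
```

```bash
python3 - <<'E'
from h import *
s=env.state(); print(s['time_s'],np.round(s['ee_pos'],1),s['ee_rot'],np.round(s['qpos'],1),s['gripper_width'],s['force'])
for n in['wrist','side','top']:
    im,p=snap(n,n+'9.png')
a=cv2.imread('pics/side9.png');cv2.imwrite('pics/c14.png',cv2.resize(a[220:330,250:370],None,fx=5,fy=5,interpolation=2))
E
```

```text
17.5667 [454.  195.6 209.3] [-1.79669025e+02  3.04995307e-02 -7.88759120e+01] [ 22.   11.1 100.4  -0.   68.2 100.9] 23.183769723811903 [ 0.91674386  0.94653587 -1.58964649]
```

View pics/c14.png

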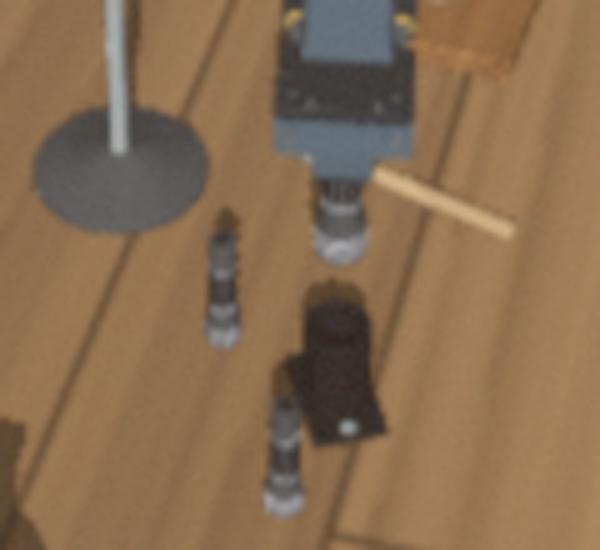

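View pics/wrist9.png

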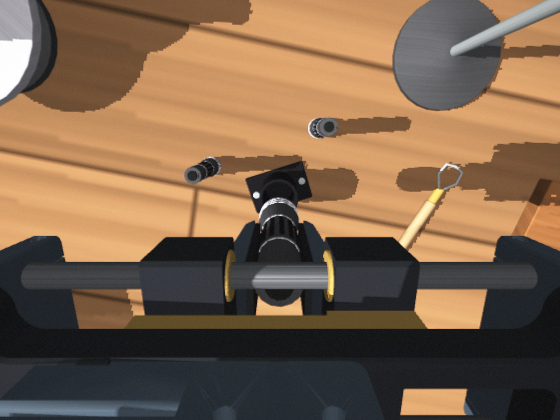

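```bash
python3 - <<'E'
from h import *
P=env.camera_params('wrist'); s=env.state(); M=R.from_euler('xyz',s['ee_rot'],degrees=True).as_matrix(); p=s['ee_pos']
c=cv2.resize(cv2.imread('pics/wrist9.png')[180:330,200:360],None,fx=5,fy=5,interpolation=2)
def circ(h,r,col,ox=0,oy=0):
    for k in range(90):
        X=p+M@np.array([ox+r*np.cos(k*np.pi/45),oy+r*np.sin(k*np.pi/45),h]); u=(proj(P,X)-[200,180]+.5)*5; cv2.circle(c,tuple(int(v) for v in u),1,col,-1)
circ(72,16,(0,255,0)); circ(46,16,(0,255,255)); circ(-48,12,(0,0,255)); circ(36,12,(255,0,0))
cv2.imwrite('pics/c15.png',c)
E
```

```text
(no output)
```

View pics/c15.png

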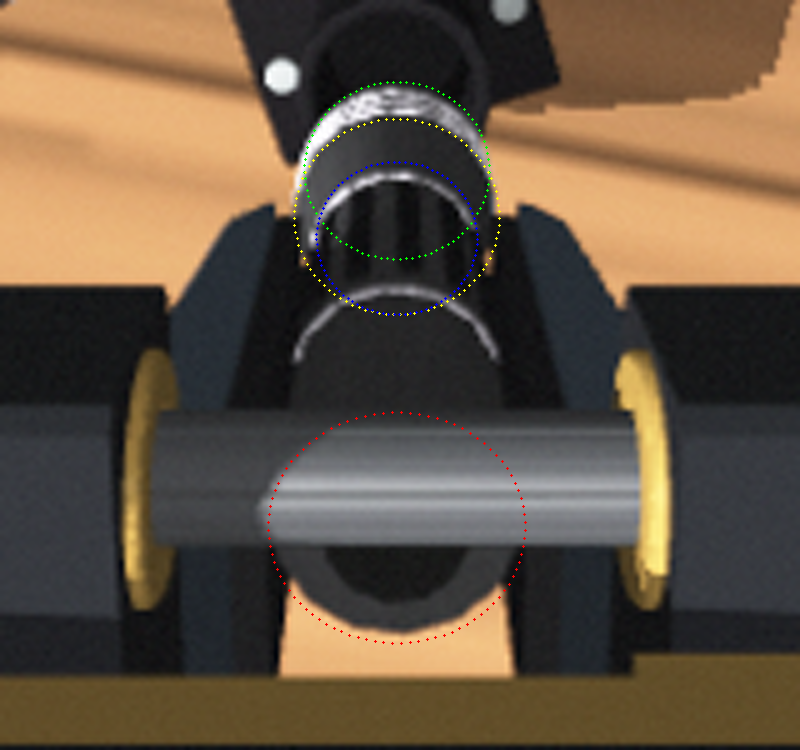

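```bash
python3 - <<'E'
from h import *
import kin
s=env.state(); q=np.array(s['qpos']); Rm=R.from_euler('xyz',s['ee_rot'],degrees=True); p=np.array([453.5,195.3,208])
a=np.radians(11.1);ys=np.array([-np.sin(a),np.cos(a),0])
N=16; tgt=np.array([488,-77.5,315.5])
for k in range(1,N+1):
    Rk=(R.from_rotvec(-ys*.992*k/N)*Rm); pos=p+(tgt-p)*k/N
    qn,e=kin.ik(pos,Rk.as_matrix(),q); print(k,np.round(qn,1),round(e,5),np.round((qn-q)*12),np.round(pos),np.round(pos+72*Rk.as_matrix()[:,2])); q=qn
print(Rk.as_matrix()[:,2],(tgt-p)/N)
E
```

```text
1 [ 20.4   8.8 102.6  -0.7  65.2  99.6] 0.0 [-19. -30.  23.  -8. -35. -16.] [456. 178. 215.] [460. 179. 143.]
2 [ 18.7   6.3 104.9  -1.1  61.9  98.1] 0.0 [-21. -30.  27.  -5. -40. -18.] [458. 161. 221.] [466. 163. 150.]
3 [ 16.8   3.9 107.   -1.3  58.5  96.2] 0.0 [-23. -29.  26.  -2. -40. -22.] [460. 144. 228.] [473. 147. 157.]
4 [ 14.6   1.6 109.2  -1.1  55.1  94. ] 0.0 [-26. -28.  26.   2. -41. -26.] [462. 127. 235.] [479. 130. 165.]
5 [ 12.2  -0.6 111.3  -0.5  51.7  91.4] 0.0 [-29. -26.  25.   7. -41. -32.] [464. 110. 242.] [486. 114. 173.]
6 [  9.5  -2.7 113.3   0.7  48.2  88. ] 0.0 [-32. -25.  24.  14. -42. -40.] [466.  93. 248.] [492.  98. 181.]
7 [  6.5  -4.6 115.2   2.7  44.7  83.9] 0.0 [-36. -23.  23.  24. -42. -50.] [469.  76. 255.] [498.  82. 190.]
8 [  3.1  -6.4 117.1   5.7  41.3  78.6] 0.0 [-41. -21.  23.  36. -41. -63.] [471.  59. 262.] [504.  65. 198.]
9 [ -0.7  -7.9 118.9  10.   38.1  72. ] 0.0 [-45. -19.  22.  52. -39. -79.] [473.  42. 268.] [510.  49. 207.]
10 [ -4.8  -9.2 120.7  15.9  35.2  63.8] 0.0 [-50. -16.  21.  71. -34. -99.] [475.  25. 275.] [516.  33. 217.]
11 [ -9.3 -10.3 122.3  23.7  33.   53.7] 0.0 [ -54.  -12.   20.   93.  -27. -121.] [477.   8. 282.] [522.  16. 226.]
12 [-14.1 -11.  123.9  33.1  31.7  41.8] 0.0 [ -58.   -9.   19.  113.  -15. -142.] [479.  -9. 289.] [527.   0. 236.]
13 [-19.2 -11.3 125.3  43.6  31.7  28.9] 0.0 [ -60.   -4.   17.  126.   -1. -155.] [482. -26. 295.] [532. -16. 245.]
14 [-24.3 -11.3 126.7  54.1  33.   16.1] 0.0 [ -62.    0.   16.  126.   15. -154.] [484. -43. 302.] [538. -33. 255.]
15 [-29.4 -10.9 127.9  63.7  35.4   4.2] 0.0 [ -61.    5.   15.  115.   30. -143.] [486. -60. 309.] [542. -49. 266.]
16 [-34.3 -10.1 129.   71.8  38.8  -6.2] 0.0 [ -59.   10.   13.   97.   41. -124.] [488. -78. 316.] [547. -66. 276.]
[ 0.82088327  0.16017744 -0.54817319] [  2.15625 -17.05      6.71875]
```

Emit:
{"name": "drive_tool", "arguments": {
  "motion": [
    [[0.0022, -0.017, 0.0067], [0.0119, -0.0608, 0]],
    [[0.0022, -0.017, 0.0067], [0.0119, -0.0608, 0]],
    [[0.0022, -0.017, 0.0067], [0.0119, -0.0608, 0]],
    [[0.0022, -0.017, 0.0067], [0.0119, -0.0608, 0]],
    [[0.0022, -0.017, 0.0067], [0.0119, -0.0608, 0]],
    [[0.0022, -0.017, 0.0067], [0.0119, -0.0608, 0]],
    [[0.0022, -0.017, 0.0067], [0.0119, -0.0608, 0]],
    [[0.0022, -0.017, 0.0067], [0.0119, -0.0608, 0]],
    [[0.0022, -0.017, 0.0067], [0.0119, -0.0608, 0]],
    [[0.0022, -0.017, 0.0067], [0.0119, -0.0608, 0]]
  ]
}}

```text
time_s: 18.55
ee_pos: [473.6, 24.6, 272.3]
ee_rot: [-144.5, -0.0, -78.9]
force: [-0.2, -0.1, -1.7]
gripper_width: 23.1
```

Emit:
{"name": "drive_tool", "arguments": {
  "motion": [
    [[0.0011, -0.0085, 0.0034], [0.006, -0.0304, 0]],
    [[0.0011, -0.0085, 0.0034], [0.006, -0.0304, 0]],
    [[0.0011, -0.0085, 0.0034], [0.006, -0.0304, 0]],
    [[0.0011, -0.0085, 0.0034], [0.006, -0.0304, 0]],
    [[0.0011, -0.0085, 0.0034], [0.006, -0.0304, 0]],
    [[0.0011, -0.0085, 0.0034], [0.006, -0.0304, 0]],
    [[0.0011, -0.0085, 0.0034], [0.006, -0.0304, 0]],
    [[0.0011, -0.0085, 0.0034], [0.006, -0.0304, 0]],
    [[0.0011, -0.0085, 0.0034], [0.006, -0.0304, 0]],
    [[0.0011, -0.0085, 0.0034], [0.006, -0.0304, 0]]
  ]
}}

```text
time_s: 19.38
ee_pos: [485.0, -59.9, 305.9]
ee_rot: [-126.8, 0.1, -78.9]
force: [-0.7, 0.7, -2.5]
gripper_width: 22.6
```

Emit:
{"name": "drive_tool", "arguments": {
  "motion": [
    [[0.0011, -0.0085, 0.0034], [0.006, -0.0304, 0]],
    [[0.0011, -0.0085, 0.0034], [0.006, -0.0304, 0]],
    [[0, 0, 0], [0, 0, 0]],
    [[0, 0, 0], [0, 0, 0]],
    [[0, 0, 0], [0, 0, 0]],
    [[0, 0, 0], [0, 0, 0]],
    [[0, 0, 0], [0, 0, 0]],
    [[0, 0, 0], [0, 0, 0]],
    [[0, 0, 0], [0, 0, 0]],
    [[0, 0, 0], [0, 0, 0]]
  ]
}}

```text
time_s: 20.22
ee_pos: [488.1, -76.6, 314.8]
ee_rot: [-123.1, -0.0, -78.9]
force: [0.0, -0.1, -1.1]
gripper_width: 22.9
```

```bash
python3 - <<'E'
from h import *
s=env.state(); print(s['time_s'],np.round(s['ee_pos'],1),s['ee_rot'],s['gripper_width'])
for n in['wrist','side','top']:
    im,p=snap(n,n+'10.png')
P=env.camera_params('wrist');M=R.from_euler('xyz',s['ee_rot'],degrees=True).as_matrix();p=s['ee_pos']
zm=np.array([-.826,-.161,.54]); m=np.array([613.4,-53,233.4]); f=m-zm*81
lens=p+72*M[:,2]
for X in(m,f): print('in torch',M.T@(X-lens))
a=np.radians(11.1);ys=np.array([-np.sin(a),np.cos(a),0]);xm=np.cross(ys,zm)
c=cv2.resize(cv2.imread('pics/wrist10.png')[120:320,180:380],None,fx=3,fy=3,interpolation=2)
for o,r,col in((m,34,(0,255,0)),(f,26,(255,0,0))):
  for k in range(72):
    X=o+r*(np.cos(k*np.pi/36)*ys+np.sin(k*np.pi/36)*xm); u=(proj(P,X)-[180,120]+.5)*3; cv2.circle(c,tuple(int(v) for v in u),1,col,-1)
cv2.imwrite('pics/c16.png',c)
S=env.camera_params('side');T=env.camera_params('top')
o=[]
for n,cc,(x0,y0) in(('side',S,(220,140)),('top',T,(240,150))):
  c=cv2.resize(cv2.imread(f'pics/{n}10.png')[y0:y0+130,x0:x0+130],None,fx=3,fy=3,interpolation=2)
  for k in range(0,40):
    X=lens+M[:,2]*k*4.2; u=(proj(cc,X)-[x0,y0]+.5)*3; cv2.circle(c,tuple(int(v) for v in u),1,(0,0,255),-1)
  o.append(c)
cv2.imwrite('pics/c17.png',np.hstack(o))
E
```

```text
20.2167 [488.1 -76.6 314.8] [-1.23137185e+02 -3.73016996e-02 -7.88790636e+01] 22.891114269606312
in torch [ 0.99638602 -1.54404628 79.22470603]
in torch [  1.07665478  -2.17978607 160.2139492 ]
```

View pics/c16.png

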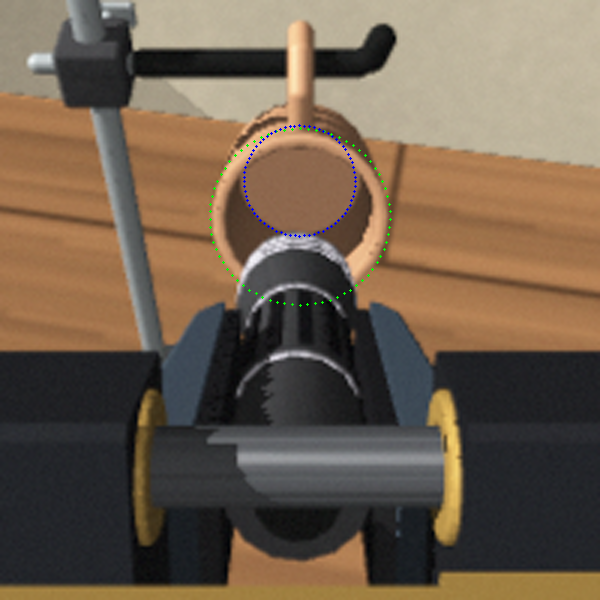

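View pics/c17.png

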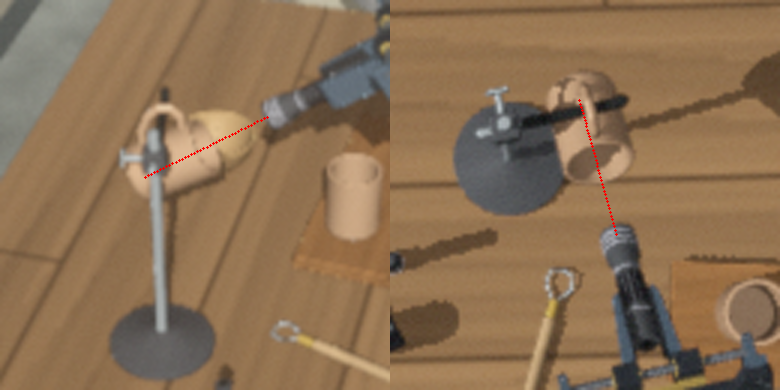

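```bash
python3 - <<'E'
from h import *
s=env.state(); print(s['time_s'],np.round(s['ee_pos'],2),np.round(s['qvel'],2),s['gripper_width'],s['force'])
print(env.job_done())
E
```

```text
20.3667 [488.1  -76.72 314.73] [-0.2  -0.04 -0.    0.03  0.01 -0.01] 23.266119143180703 [ 0.16607508  0.64833966 -2.05314673]
the job is handed in; nothing more can be done
None
```

The mug is hanging from the hook by its handle, mouth to the robot's side and clear of the gripper. The torch is held raised, shining into it. I handed the job in at 20.4 s; no verdict was reported.

- **Mug:** I gripped the bisque mug across its body and threaded its handle over the hook. I then tilted it by 57°, lowered it until the hook took its weight, and let go. It showed no movement between later pictures.
- **Torch:** I drew it from the holster, turned it over and brought it in line with the mug. My estimate, from the arm's pose and the mug's pose at release, puts the lens about 79 mm in front of the mouth. The beam axis passes within about 2 mm of the mouth centre and 2.5 mm of the floor centre.
- **Last picture check:** the wrist, side and top views agreed with this and showed the torch clear of everything. The arm had practically stopped moving.

Two readings were slightly off:
- **Mouth angle:** one top view suggested the mouth is raised a few degrees less than the 33° I assumed, which is well inside the 20 mm tolerance.
- **Grip width:** the gripper reads about 23 mm on the 24 mm torch barrel, but the torch has not slipped visibly.

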